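# Slide the pepper mill and the oil bottle home into their rack

### The job

Put the pepper mill and the oil bottle away after cooking: push each of them gently along the worktop, with the fingertips low on its foot so that it slides upright without tipping, through the open front of the two-bay wooden rack until it stands against the back board, one in each bay (either way round). Do not pinch, pick up or knock over anything, and leave the mug, the kitchen timer and the tea jar where they stand.

Things in the scene. Friction and masses are not known exactly. Their poses are not given: they have to be found in the camera images.
- pepper_mill: dark wooden pepper mill, a tall turned body, round, 58 mm across the foot and 170 mm high, narrower at the waist, about 0.18 kg, loose; at rest it may lean by up to 0.03 rad. Origin at the centre of its underside; z up along its axis.
- oil_bottle: dark green oil bottle with a red cap, 267 mm high, square body 58 x 58 with blunt corners (75 mm across them), about 0.44 kg, loose. A push higher than about 40 mm tips it, and so does the gripper's body if it meets the bottle before the fingertips do: lean the hand back, fingertips ahead. Origin at the centre of its underside; x and y square to its flat sides, z up.
- rack: low dark-brown wooden rack fixed to the worktop, 72 mm deep (x), 198 mm wide (y): two bays, each 78 wide and 58 deep, no floor lip, open above and at the front, which looks to the right along the worktop, so things go in leftwards; 3 cheeks 14 thick, 40 high; back board 14 thick, 73 high. Origin at the centre of the underside; x from the open front to the back board, y towards the bay nearer the robot.
- bay_near (a point): middle of the inner face of the back board in the bay nearer the robot (+y), at worktop height; axes as the rack. A thing pushed fully home touches the board here: the mill's axis then lies 29 mm before it, the bottle's 29 mm (flat side to the board) to 37 mm (corner to the board).
- bay_far (a point): the same point in the bay farther from the robot (-y); axes as the rack. The bays' centre lines are 92 mm apart.
- mug: light blue stoneware mug, 82 mm across and 91 mm high plus its handle, bystander left of the rack, behind its back board. Origin at the centre of its underside.
- timer: white and red round kitchen timer, 72 mm across and 62 mm high, bystander to the right, in front of a fixed dark chest of spice drawers, 176 mm high, at the back right: keep the hand and wrist clear of that chest too. Origin at the centre of its underside.
- tea_jar: small glass jar with a yellow lid, 60 mm across and 80 mm high, bystander left of the rack, behind its back board. Origin at the centre of its underside.
Things that resemble listed ones, but are neither listed nor needed, are in the scene too. Leave any orange or pink look-alike of the pepper_mill alone.

How it is judged:
At the end, for the whole second after the job is handed in: One of the two stands in each bay against the back board (mill's axis at most 41 mm, bottle's at most 46 mm in front of the board, and within 16 mm of the bay's centre line), both upright within 0.08 rad, standing on the worktop and at rest; mug, timer and tea jar within 20 mm of where they stood (((x of pepper_mill in the frame of bay_near above -0.041 m and y of pepper_mill in the frame of bay_near between -0.016 and 0.016 m and x of oil_bottle in the frame of bay_far above -0.046 m and y of oil_bottle in the frame of bay_far between -0.016 and 0.016 m) or (x of pepper_mill in the frame of bay_far above -0.041 m and y of pepper_mill in the frame of bay_far between -0.016 and 0.016 m and x of oil_bottle in the frame of bay_near above -0.046 m and y of oil_bottle in the frame of bay_near between -0.016 and 0.016 m)) and angle between each of pepper_mill, oil_bottle's own z axis and vertical below 0.08 rad and height (world z) of each of pepper_mill, oil_bottle below 0.004 m and linear speed of each of pepper_mill, oil_bottle below 0.01 m/s and distance of each of mug, timer, tea_jar from where it was at the start of the episode below 0.02 m); the robot touches nothing.
It fails at once if the pepper mill or the oil bottle is tipped (more than 0.25 rad from upright) or knocked along (faster than 0.4 m/s) instead of slid (angle between any of pepper_mill, oil_bottle's own z axis and vertical above 0.25 rad or linear speed of any of pepper_mill, oil_bottle above 0.4 m/s).
It fails at once if the pepper mill or the oil bottle is lifted off the worktop (by more than 12 mm) (height (world z) of any of pepper_mill, oil_bottle above 0.012 m).
It fails at once if the pepper mill or the oil bottle is taken between the fingers (touched by them while the point between the finger pads lies within 22 mm of its upright axis) ((contact force between the fingers and pepper_mill above 0.3 N and horizontal distance between the grasp point and pepper_mill below 0.022 m) or (contact force between the fingers and oil_bottle above 0.3 N and horizontal distance between the grasp point and oil_bottle below 0.022 m)).
It fails at once if the pepper mill or the oil bottle is pushed higher up than its foot (fingers on it with the point between the finger pads more than 75 mm above the worktop) ((contact force between the fingers and pepper_mill above 1 N and height (world z) of the grasp point above 0.075 m) or (contact force between the fingers and oil_bottle above 1 N and height (world z) of the grasp point above 0.075 m)).
It fails at once if the mug, the kitchen timer or the tea jar is disturbed (moved by more than 20 mm) (distance of any of mug, timer, tea_jar from where it was at the start of the episode above 0.02 m).
It also fails if it takes over 72 s, if anything falls off the work surface, if the arm or the gripper's body presses on something with over 40 N, if the wrist force passes 120 N, or if a joint passes its speed limit or range.

### The arm

A 6-joint arm with a two-finger parallel gripper is mounted at the origin on a cart in front of the work surface, level with it; the furniture and walls round the work are solid. World frame = base frame: x ahead of the robot, y to its left, z up, the work surface at z = 0. Lengths are in m, angles in rad, forces in N, time in s.
With the tool pointing down it reaches from about 0.375 to 0.9 m from the base axis. Payload 3.1 kg.
Tool frame: the origin (TCP) lies on the centre line of the jaws, within the pads' length; the fingertips stand 11 mm ahead of it and the grasp point (between the pads) lies 8 mm behind it; z points along the fingers, y is the line along which they close (so a half turn about z gives the same grasp; the last joint's range is limited). The gripper opens to 87 mm and grips with 3 to 60 N. Pads are 19 mm wide; open, the fingers measure 117 mm over their backs; the gripper's body (75 mm by 190 mm) begins 51 mm behind the grasp point.
Start: joints at [1.155, 0.527, 1.433, -0, 1.181, -0.178], TCP at [0.147, 0.608, 0.234] pointing down, gripper open.
Joint ranges: [-3.08, 3.08], [-0.75, 2.2], [0.22, 2.44], [-1.43, 4.57], [0, 2.65], [-2.85, 2.85]. Speed limits (rad/s): [2.79, 2.79, 3.14, 3.14, 3.14, 3.14].

### API

Orientations are given as a unit quaternion [w, x, y, z].
In Python, from cell import manip gives the robot as it stands.
- The arm moves only by the tool send_rows, never from a script. Its argument "commands" is a list of rows, each an object of numbers: "x", "y", "z": the shift along the tool's x, y, z scaled (see below); "turn": the turn about the tool's z scaled (see below); "gripper": the closure, from 0 (fully open) to 1 (shut). A call has 1 to 5 rows; each row shifts and turns the commanded pose from where the row before left it, along the tool's axes as they then stand; what a row does not reach is not made up. The controller multiplies each number of a shift by 0.3 m and each number of a turn by pi/2 rad. A row lasts 1/10 s, in which the tool goes at most 50 mm and 8.59 degrees, less where a joint would pass 70% of its speed; a pose out of reach is approached as far as the arm can. A call with a number of a shift or a turn outside -1 to 1 is refused whole. A call with a gripper value outside its range is refused whole. The fingers move at their own pace and stop on an object; "force" is the grip in N (left out, the last holds). Time passes only in rows, so rows that do not move let the fingers close. It gives the time, the measured TCP pose, the force, the opening and the grip force at its end, in the units of the state.
- manip.get_state(): the state, without advancing time (a new reading comes with each control period).
- manip.grab_frame(name): name is "scene" or "side" or "wrist"; returns a dict with "frame" (400x640x3 uint8, red, green, blue), "fx", "fy", "cx", "cy" (pixels), "R" (3x3) and "t" (3): a world point X has camera coordinates R X + t; the wrist camera has in their place "mount" (4x4, takes a point from camera to tool coordinates, whose origin is the TCP and whose axes are the flange's). Camera axes: x right, y down, z forward; pixel columns grow to the right and rows downward; lengths in m; the calibration is good to about 2 mm. A picture is of the moment at which its call begins: read the wrist's pose just before it. There is no depth.
- manip.close_job(): hands the job in; it is judged then, once.
The state is a dict: "t": time; "joints": joint angles; "joint_vel": joint speeds; "joint_torque": joint torques, N m; "ee_pos": TCP position; "tcp_rot": TCP orientation; "force": force on the tool from outside, world axes, zero at the start; "wrist_torque": the same for the moment, N m; "gripper_width": finger opening in m; "grip_force": force on a finger pad.
Only numpy, scipy, OpenCV 4.12 (cv2) and the standard library are available. Lean on these libraries where they do the work, as an engineer would, in place of code of your own. Each camera call takes 0.05 s, during which the arm holds its last target. There are 200 camera calls.

## Working session

There is one attempt and no reset: what is moved stays moved. The work goes in short steps, Python scripts to look and compute and a tool call to move; the robot and the scene stay as the last step left them, time stands still between calls to the robot, and variables do not carry over. Pictures are saved under pics/ and viewed, at most 10 in all, crops included, and the job is handed in when it is done.

Besides the shell and the picture viewer there is one more tool, called after "Call:" by a JSON object that holds its "fn" and its "kwargs", one argument or row to a line. send_rows: Moves the arm, as the interface text tells. Its arguments: {"type":"object","properties":{"commands":{"type":"array","items":{"type":"object","properties":{"x":{"type":"number","minimum":-1,"maximum":1},"y":{"type":"number","minimum":-1,"maximum":1},"z":{"type":"number","minimum":-1,"maximum":1},"turn":{"type":"number","minimum":-1,"maximum":1},"gripper":{"type":"number"}}}},"force":{"type":"number"}},"required":["commands"]}

```bash
mkdir -p pics
cat > h.py <<'E'
import numpy as np, cv2
from cell import manip
def grab(n,name):
    d=manip.grab_frame(n); cv2.imwrite(f'pics/{name}.png',d['frame'][:,:,::-1]); np.savez(f'pics/{name}.npz',**{k:np.array(v) for k,v in d.items()}); return d
def load(name): return dict(np.load(f'pics/{name}.npz'))
def ray(d,u,v,z=0.):
    R,t=d['R'],d['t']; c=-R.T@t; r=R.T@np.array([(u-d['cx'])/d['fx'],(v-d['cy'])/d['fy'],1]); return c+r*(z-c[2])/r[2]
def proj(d,X):
    p=d['R']@np.array(X)+d['t']; return np.array([d['fx']*p[0]/p[2]+d['cx'],d['fy']*p[1]/p[2]+d['cy']])
E
python3 - <<'E'
from h import *
s=manip.get_state(); print(s)
for n in('scene','side'):
    d=grab(n,n+'0'); print(n,d['fx'],d['cx'],d['cy'],-np.array(d['R']).T@d['t'],np.round(d['R'],3).tolist())
E
```

```text
{'t': 0.0, 'joints': array([ 1.15550270e+00,  5.28463788e-01,  1.43387588e+00, -3.32055389e-05,
        1.18139298e+00, -1.78499778e-01]), 'joint_vel': array([-0.00065664,  0.00183748,  0.00229977, -0.0014363 ,  0.00021922,
       -0.00058918]), 'joint_torque': array([-5.23045983e-04, -4.40034628e+01, -1.76596731e+01,  6.34554913e-02,
        5.82012499e-02, -1.61923731e-04]), 'ee_pos': array([0.14631155, 0.60691657, 0.23258147]), 'tcp_rot': array([-2.98349657e-04,  1.18114162e-01,  9.92999446e-01, -1.02767188e-03]), 'force': array([ 0.37725698, -0.12216117, -0.31227281]), 'wrist_torque': array([ 0.04418973, -0.03821134, -0.03503485]), 'grip_force': 0.0, 'gripper_width': 0.08745344612495747}
scene 496.6719449207619 315.46575459812743 203.25546665377556 [-0.29711648 -1.08174906  0.67469947] [[0.73, -0.683, -0.011], [-0.322, -0.329, -0.888], [0.602, 0.652, -0.46]]
side 391.6105480526428 322.7249450518895 197.67812463044334 [-0.1250426  -0.85549866  0.53349131] [[0.728, -0.685, 0.008], [-0.32, -0.35, -0.88], [0.606, 0.639, -0.474]]
```

View pics/scene0.png

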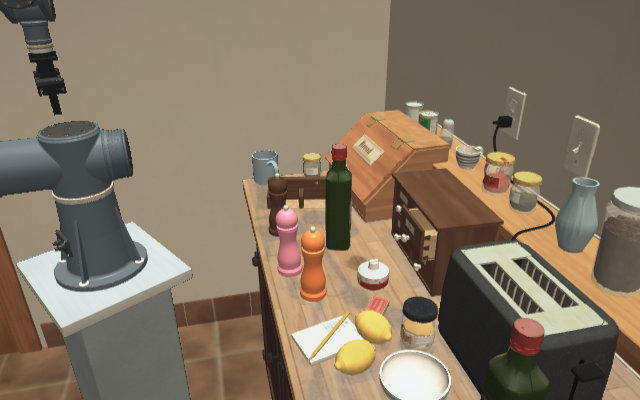

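View pics/side0.png

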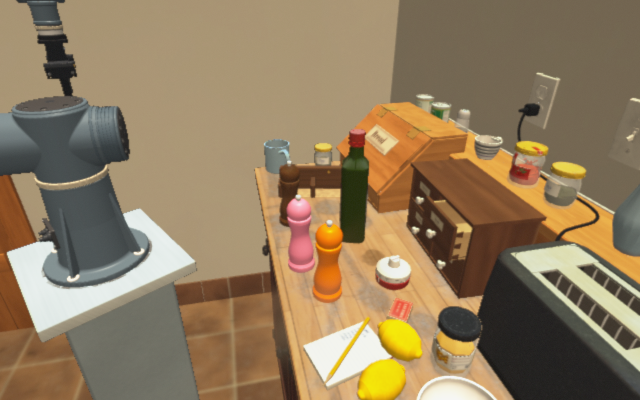

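The scene view shows the mill (foot about 278,230), the bottle (338,245), the pink and orange look-alikes (289,272 and 313,297), the timer (373,275), and the rack behind the mill and bottle at about (300,190). I'll zoom in on this area.

Run:
```python
from h import *
d=load('scene0'); 
for n,u,v,z in [('mill',278,234,0),('bottle',338,247,0),('pink',289,273,0),('orange',313,298,0),('timer',373,287,0),('mug',264,184,0),('racktop',330,178,.073),('racktopL',282,178,.073),('chestcorner',437,290,0),('cheststart',393,172,.176),('edge',247,185,0),('edge2',280,385,0)]: print(n,ray(d,u,v,z).round(3))
im=d['frame'][130:320,230:420,::-1]; a=cv2.resize(im,None,fx=3,fy=3,interpolation=cv2.INTER_CUBIC)
cv2.imwrite('pics/c1.png',a)
w=manip.grab_frame('wrist'); print(np.round(w['mount'],3).tolist(),w['fx'])
```

```text
mill [ 0.395 -0.186  0.   ]
bottle [ 0.463 -0.341  0.   ]
pink [ 0.301 -0.34   0.   ]
orange [ 0.279 -0.447  0.   ]
timer [ 0.401 -0.511  0.   ]
mug [0.559 0.087 0.   ]
racktop [ 0.63  -0.142  0.073]
racktopL [ 0.53  -0.044  0.073]
chestcorner [ 0.494 -0.615  0.   ]
cheststart [ 0.607 -0.387  0.176]
edge [0.516 0.119 0.   ]
edge2 [ 0.075 -0.583  0.   ]
[[0.001, -0.971, -0.241, 0.065], [1.0, 0.001, 0.0, 0.001], [0.0, -0.241, 0.971, -0.151], [0.0, 0.0, 0.0, 1.0]] 303.80707740182385
```

View pics/c1.png

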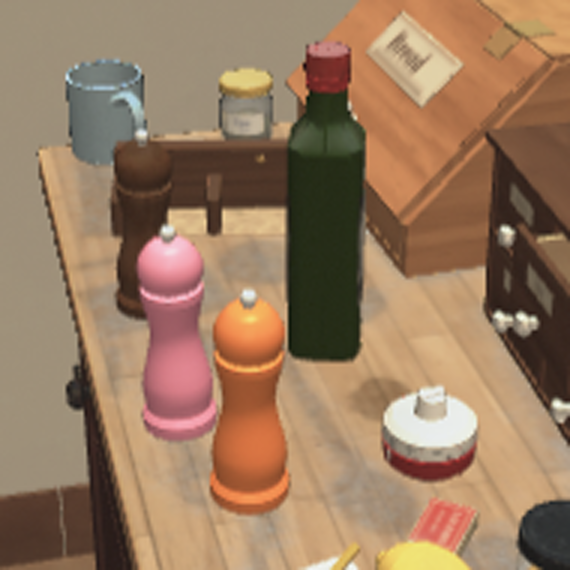

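The crop shows the mill foot at about (278,232) in scene pixels. The pink mill stands right behind it on the push line, the bottle foot is at (338,248), and the rack and its middle cheek are at about (301,200). The rows have no tilt command, so next I'll get the geometry (wall, rack direction, feet) from both views.

Run:
```python
from h import *
A=load('scene0');B=load('side0')
for zf in(-.7,-.9): print('wall base',zf,ray(A,240,302,zf).round(2),ray(A,180,308,zf).round(2))
print('robot base top', ray(A,95,240,0).round(2))
# two-view rough: tops
def tri(a,b):
    M=[];
    for d,(u,v) in((A,a),(B,b)):
        P=np.c_[d['R'],d['t']]; K=np.array([[d['fx'],0,d['cx']],[0,d['fy'],d['cy']],[0,0,1]]); M.append(K@P)
    X=cv2.triangulatePoints(M[0],M[1],np.float64(a),np.float64(b)); return (X[:3]/X[3]).ravel().round(3)
# colour masks
def blob(d,lo,hi,box):
    h=cv2.cvtColor(d['frame'],cv2.COLOR_RGB2HSV); m=cv2.inRange(h,np.array(lo),np.array(hi)); k=np.zeros_like(m); x0,y0,x1,y1=box; k[y0:y1,x0:x1]=m[y0:y1,x0:x1]
    n,l,s,c=cv2.connectedComponentsWithStats(k); i=1+s[1:,4].argmax(); return s[i],c[i].round(1)
for nm,d,box in(('A',A,(320,140,362,262)),('B',B,(332,125,375,250))):
    print(nm,'bottle green',blob(d,(25,40,5),(95,255,90),box),'cap',blob(d,(0,120,60),(8,255,255),box))
for nm,d,b in(('A',A,(262,170,292,240)),('B',B,(275,158,302,230))):
    print(nm,'mill dark',blob(d,(0,40,5),(20,255,110),b))
for nm,d,b in(('A',A,(270,200,335,310)),('B',B,(280,190,350,310))):
    print(nm,'pink',blob(d,(150,40,80),(179,200,255),b),'orange',blob(d,(4,200,120),(14,255,255),b))
```

```text
wall base -0.7 [ 0.63  0.41 -0.7 ] [ 0.42  0.56 -0.7 ]
wall base -0.9 [ 0.76  0.63 -0.9 ] [ 0.52  0.8  -0.9 ]
robot base top [0.03 0.12 0.  ]
A bottle green (array([ 326,  160,   26,   90, 2002], dtype=int32), array([337.7, 206.5])) cap (array([332, 147,  15,  14, 177], dtype=int32), array([338.9, 154. ]))
B bottle green (array([ 341,  148,   27,   94, 2075], dtype=int32), array([353.7, 196.1])) cap (array([349, 129,  17,  18, 218], dtype=int32), array([357. , 138.9]))
A mill dark (array([267, 176,  25,  61, 880], dtype=int32), array([277.1, 199. ]))
B mill dark (array([278, 165,  24,  62, 794], dtype=int32), array([288.2, 189. ]))Traceback (most recent call last):
  File "<stdin>", line 20, in <module>
  File "<stdin>", line 14, in blob
ValueError: attempt to get argmax of an empty sequence
```

Call:
{"fn": "send_rows", "kwargs": {
  "commands": [
    {"x": -0.16,"z": -0.05,"gripper": 0.6},
    {"x": -0.16,"z": -0.05},
    {"x": -0.16,"y": -0.1},
    {"x": -0.16,"y": -0.1},
    {"x": -0.16,"y": -0.1}
  ]
}}

```text
schema error: expected keys x, y, z, turn, gripper
```

Call:
{"fn": "send_rows", "kwargs": {
  "commands": [
    {"x": -0.13,"y": -0.1,"z": -0.04,"turn": 0,"gripper": 0.6},
    {"x": -0.13,"y": -0.1,"z": -0.04,"turn": 0,"gripper": 0.6},
    {"x": -0.13,"y": -0.1,"z": -0.04,"turn": 0,"gripper": 0.6},
    {"x": -0.13,"y": -0.1,"z": -0.04,"turn": 0,"gripper": 0.6},
    {"x": -0.13,"y": -0.1,"z": -0.04,"turn": 0,"gripper": 0.6}
  ]
}}

```text
t: 0.65
ee_pos: [0.2996, 0.4167, 0.293]
tcp_rot: [-0.0, 0.118, 0.993, -0.0]
force: [-0.0, -0.2, -0.1]
gripper_width: 0.0548
grip_force: 0.0
```

Call:
{"fn": "send_rows", "kwargs": {
  "commands": [
    {"x": -0.13,"y": -0.1,"z": -0.04,"turn": 0,"gripper": 0.6},
    {"x": -0.13,"y": -0.1,"z": -0.04,"turn": 0,"gripper": 0.6},
    {"x": -0.13,"y": -0.1,"z": -0.04,"turn": 0,"gripper": 0.6},
    {"x": -0.13,"y": -0.1,"z": -0.04,"turn": 0,"gripper": 0.6},
    {"x": -0.13,"y": -0.1,"z": -0.04,"turn": 0,"gripper": 0.6}
  ]
}}

```text
t: 1.15
ee_pos: [0.4521, 0.2275, 0.3524]
tcp_rot: [-0.0, 0.118, 0.993, 0.0]
force: [0.8, 0.6, -0.1]
gripper_width: 0.0351
grip_force: 0.0
```

Call:
{"fn": "send_rows", "kwargs": {
  "commands": [
    {"x": -0.13,"y": -0.1,"z": -0.04,"turn": 0,"gripper": 0.6},
    {"x": -0.13,"y": -0.1,"z": -0.04,"turn": 0,"gripper": 0.6},
    {"x": -0.13,"y": -0.1,"z": -0.04,"turn": 0,"gripper": 0.6},
    {"x": 0,"y": 0,"z": 0,"turn": 0,"gripper": 0.6}
  ]
}}

```text
t: 1.55
ee_pos: [0.5474, 0.1109, 0.3886]
tcp_rot: [0.003, 0.121, 0.993, -0.001]
force: [-0.2, 0.6, -0.4]
gripper_width: 0.0351
grip_force: 0.0
```

```bash
cat >> h.py <<'E'
from scipy.spatial.transform import Rotation as Ro
def wgrab(name):
    s=manip.get_state(); d=manip.grab_frame('wrist'); q=s['tcp_rot']; M=np.eye(4); M[:3,:3]=Ro.from_quat([q[1],q[2],q[3],q[0]]).as_matrix(); M[:3,3]=s['ee_pos']
    C=M@np.array(d['mount']); d['R']=C[:3,:3].T; d['t']=-d['R']@C[:3,3]
    cv2.imwrite(f'pics/{name}.png',d['frame'][:,:,::-1]); np.savez(f'pics/{name}.npz',**{k:np.array(v) for k,v in d.items()}); return d
E
python3 -c "
from h import *
wgrab('w0')"
```

```text
(no output)
```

View pics/w0.png

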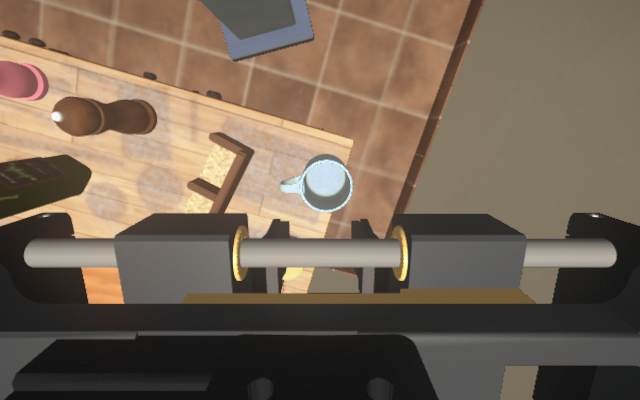

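Call:
{"fn": "send_rows", "kwargs": {
  "commands": [
    {"x": -0.16,"y": 0,"z": 0,"turn": 0,"gripper": 0.6},
    {"x": -0.16,"y": 0,"z": 0,"turn": 0,"gripper": 0.6},
    {"x": -0.16,"y": 0,"z": 0,"turn": 0,"gripper": 0.6},
    {"x": -0.16,"y": 0,"z": 0,"turn": 0,"gripper": 0.6},
    {"x": -0.16,"y": 0,"z": 0,"turn": 0,"gripper": 0.6}
  ]
}}

```text
t: 2.1
ee_pos: [0.7767, 0.061, 0.3869]
tcp_rot: [-0.001, 0.117, 0.993, 0.0]
force: [0.9, 1.0, 0.0]
gripper_width: 0.035
grip_force: 0.0
```

Call:
{"fn": "send_rows", "kwargs": {
  "commands": [
    {"x": -0.16,"y": 0,"z": 0,"turn": 0,"gripper": 0.6},
    {"x": -0.16,"y": 0,"z": 0,"turn": 0,"gripper": 0.6},
    {"x": -0.16,"y": 0,"z": 0,"turn": 0,"gripper": 0.6}
  ]
}}

```text
t: 2.4
ee_pos: [0.892, 0.0282, 0.3761]
tcp_rot: [0.008, 0.117, 0.993, 0.002]
force: [55.6, -1.0, 17.2]
gripper_width: 0.0349
grip_force: 0.0
```

The wrist view shows the rack's back board and near cheeks at about (232,170), mug (326,185), mill foot (140,117), pink mill on the left edge, and the gripper below. The force reading jumped, so I'll back off.

Call:
{"fn": "send_rows", "kwargs": {
  "commands": [
    {"x": 0.12,"y": 0,"z": 0,"turn": 0,"gripper": 0.6},
    {"x": 0,"y": 0,"z": 0,"turn": 0,"gripper": 0.6}
  ]
}}

```text
t: 2.6
ee_pos: [0.8433, 0.0385, 0.3507]
tcp_rot: [-0.021, 0.117, 0.993, 0.001]
force: [0.5, 0.6, -1.4]
gripper_width: 0.035
grip_force: 0.0
```

Run:
```python
from h import *
s=manip.get_state(); print(s['t'],s['joints'].round(3),s['ee_pos'].round(3),s['force'],s['tcp_rot'].round(3))
d=grab('scene','s1')
```

```text
2.6 [-0.087  0.849  0.482  0.003  1.852 -1.423] [0.843 0.038 0.351] [ 0.47175992  0.63307264 -1.35808825] [-0.021  0.117  0.993  0.001]
```

View pics/s1.png

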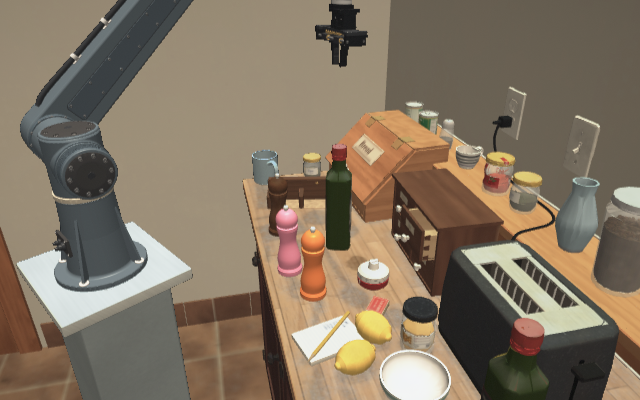

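Nothing visible was touched: the gripper hangs free at (341,40), so the force was the sudden stop at the reach limit. The attitude shifted slightly there, so I'll see how the controller behaves at the limit using small steps.

Call:
{"fn": "send_rows", "kwargs": {
  "commands": [
    {"x": -0.05,"y": 0,"z": 0,"turn": 0,"gripper": 0.6},
    {"x": -0.05,"y": 0,"z": 0,"turn": 0,"gripper": 0.6}
  ]
}}

```text
t: 2.85
ee_pos: [0.8862, 0.0297, 0.3849]
tcp_rot: [0.013, 0.117, 0.993, 0.001]
force: [-0.9, 0.7, 0.5]
gripper_width: 0.0351
grip_force: 0.0
```

Call:
{"fn": "send_rows", "kwargs": {
  "commands": [
    {"x": -0.05,"y": 0,"z": 0,"turn": 0,"gripper": 0.6},
    {"x": -0.05,"y": 0,"z": 0,"turn": 0,"gripper": 0.6}
  ]
}}

```text
t: 3.05
ee_pos: [0.8983, 0.0218, 0.3725]
tcp_rot: [0.015, 0.117, 0.993, 0.002]
force: [-1.5, 0.1, -0.7]
gripper_width: 0.0347
grip_force: 0.0
```

Call:
{"fn": "send_rows", "kwargs": {
  "commands": [
    {"x": -0.05,"y": 0,"z": 0,"turn": 0,"gripper": 0.6},
    {"x": -0.05,"y": 0,"z": 0,"turn": 0,"gripper": 0.6}
  ]
}}

```text
t: 3.25
ee_pos: [0.9071, 0.0134, 0.3658]
tcp_rot: [0.025, 0.118, 0.993, 0.003]
force: [-0.6, -0.3, 0.0]
gripper_width: 0.0346
grip_force: 0.0
```

Run:
```python
from h import *
s=manip.get_state(); print(s['t'],s['joints'].round(3),s['ee_pos'].round(3),s['force'],s['tcp_rot'].round(3))
```

```text
3.25 [-0.11   0.956  0.218  0.007  1.918 -1.442] [0.907 0.013 0.366] [-0.60933095 -0.26372663  0.0220229 ] [0.025 0.118 0.993 0.003]
```

The tilt accumulates when I push past the elbow limit, with the fingertips going outward. That's how I can lean the hand. I'll move to azimuth ~50° at mid radius and push upward past reach there to build the lean along the rack's direction.

Call:
{"fn": "send_rows", "kwargs": {
  "commands": [
    {"x": 0.14,"y": 0.06,"z": -0.03,"turn": 0,"gripper": 0.6},
    {"x": 0.14,"y": 0.06,"z": -0.05,"turn": 0,"gripper": 0.6},
    {"x": 0.14,"y": 0.06,"z": -0.05,"turn": 0,"gripper": 0.6},
    {"x": 0.14,"y": 0.06,"z": -0.05,"turn": 0,"gripper": 0.6},
    {"x": 0.14,"y": 0.06,"z": -0.05,"turn": 0,"gripper": 0.6}
  ]
}}

```text
t: 3.75
ee_pos: [0.7209, 0.1508, 0.4289]
tcp_rot: [0.027, 0.118, 0.993, 0.004]
force: [0.7, 0.1, 0.5]
gripper_width: 0.035
grip_force: 0.0
```

Call:
{"fn": "send_rows", "kwargs": {
  "commands": [
    {"x": 0.14,"y": 0.06,"z": -0.05,"turn": 0,"gripper": 0.6},
    {"x": 0.14,"y": 0.06,"z": -0.05,"turn": 0,"gripper": 0.6},
    {"x": 0.14,"y": 0.06,"z": -0.05,"turn": 0,"gripper": 0.6},
    {"x": 0.14,"y": 0.06,"z": -0.05,"turn": 0,"gripper": 0.6},
    {"x": 0.14,"y": 0.06,"z": -0.05,"turn": 0,"gripper": 0.6}
  ]
}}

```text
t: 4.25
ee_pos: [0.5344, 0.2879, 0.4954]
tcp_rot: [0.027, 0.118, 0.993, 0.005]
force: [-0.7, 0.3, 1.2]
gripper_width: 0.035
grip_force: 0.0
```

Call:
{"fn": "send_rows", "kwargs": {
  "commands": [
    {"x": 0.14,"y": 0.06,"z": -0.05,"turn": 0,"gripper": 0.6},
    {"x": 0.14,"y": 0.06,"z": -0.05,"turn": 0,"gripper": 0.6},
    {"x": 0.14,"y": 0.06,"z": -0.05,"turn": 0,"gripper": 0.6},
    {"x": 0.14,"y": 0.06,"z": -0.05,"turn": 0,"gripper": 0.6},
    {"x": 0.14,"y": 0.06,"z": -0.05,"turn": 0,"gripper": 0.6}
  ]
}}

```text
t: 4.75
ee_pos: [0.3474, 0.4247, 0.562]
tcp_rot: [0.026, 0.118, 0.993, 0.007]
force: [0.5, 1.0, -0.0]
gripper_width: 0.035
grip_force: 0.0
```

Run:
```python
from h import *
s=manip.get_state(); print(s['t'],s['joints'].round(3),s['ee_pos'].round(4),s['tcp_rot'].round(3))
d=load('w0')
# wall base: scene line vs wrist line, in d=(.58,.81) coordinate
A=load('scene0'); n=np.array([.58,.81,0])
for z in(-.6,-.7,-.8,-.9,-1.): print(z,[round(float(n@ray(A,u,v,z)),2) for u,v in((240,302),(190,307))],[round(float(n@ray(d,u,v,z)),2) for u,v in((425,165),(480,20))])
# rack & mill foot from w0 rough
for nm,u,v,z in [('mugtop',326,185,.091),('rack near outer front',212,134,.04),('board near top corner',251,152,.073),('millfoot',140,117,0),('pinkfoot',30,80,0),('edge',352,142,0),('edge',0,38,0)]: print(nm,ray(d,u,v,z).round(3))
im=d['frame'][30:250,0:360,::-1]; cv2.imwrite('pics/c2.png',cv2.resize(im,None,fx=2.2,fy=2.2,interpolation=cv2.INTER_CUBIC))
```

```text
4.75 [ 0.697  0.202  1.072 -0.03   1.823 -0.644] [0.3474 0.4247 0.562 ] [0.026 0.118 0.993 0.007]
-0.6 [0.57, 0.57] [0.82, 0.77]
-0.7 [0.7, 0.7] [0.85, 0.8]
-0.8 [0.83, 0.82] [0.89, 0.83]
-0.9 [0.95, 0.95] [0.93, 0.87]
-1.0 [1.08, 1.08] [0.97, 0.9]
mugtop [0.582 0.113 0.091]
rack near outer front [ 0.467 -0.048  0.04 ]
board near top corner [0.508 0.013 0.073]
millfoot [ 0.409 -0.173  0.   ]
pinkfoot [ 0.309 -0.329  0.   ]
edge [0.538 0.172 0.   ]
edge [ 0.238 -0.346  0.   ]
```

View pics/c2.png

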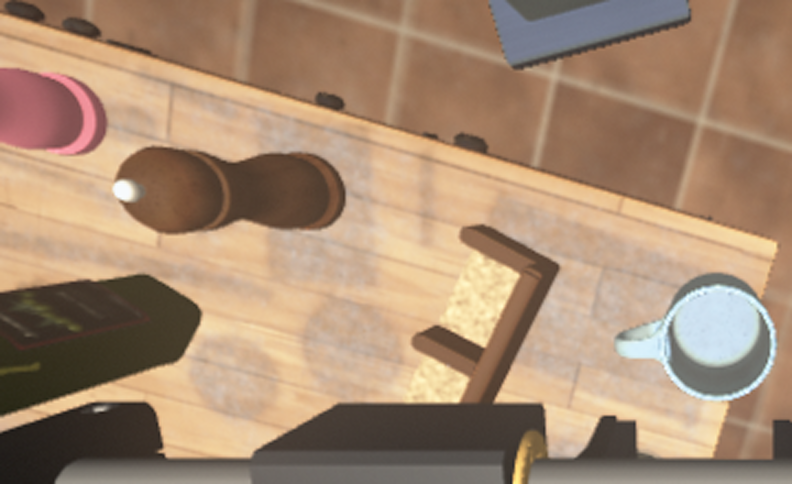

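The crop shows the near cheek's front end at (480,226), the middle cheek's front end at (422,330), the board's top back corner at (557,264), and the mill's foot edge at (345,195). Now I'll push up past reach to lean the hand.

Run:
```python
from h import *
d=load('w0')
f=lambda x,y,z:ray(d,x/2.2,y/2.2+30,z)
P={}
for nm,x,y,z in [('nearcheek front outer',481,225,.04),('nearcheek front inner',461,238,.04),('mid front nearside',427,327,.04),('mid front farside',412,341,.04),('board back corner',558,264,.073),('board front corner top',528,272,.073),('board back far',490,402,.073),('board front far',463,402,.073)]:
    P[nm]=f(x,y,z)[:2]; print(nm,P[nm].round(4))
b=P['board back far']-P['board back corner']; print('board az',np.degrees(np.arctan2(*b[::-1])))
# mill foot: right edge arc points
for x,y in[(345,195),(325,155),(318,228),(338,170),(337,215)]: print('millfoot',f(x,y,0).round(4))
for x,y in[(104,120),(75,75),(85,152)]: print('pink',f(x,y,0).round(4))
```

```text
nearcheek front outer [ 0.4673 -0.0366]
nearcheek front inner [ 0.4727 -0.0539]
mid front nearside [ 0.5299 -0.1009]
mid front farside [ 0.5375 -0.1157]
board back corner [0.5065 0.0177]
board front corner top [ 0.5068 -0.0042]
board back far [ 0.5908 -0.0599]
board front far [ 0.5861 -0.0791]
board az -42.65538462688904
millfoot [ 0.4185 -0.1459  0.    ]
millfoot [ 0.3866 -0.1499  0.    ]
millfoot [ 0.4372 -0.1761  0.    ]
millfoot [ 0.3995 -0.1443  0.    ]
millfoot [ 0.4314 -0.1577  0.    ]
pink [ 0.3221 -0.3042  0.    ]
pink [ 0.2876 -0.3108  0.    ]
pink [ 0.34   -0.3291  0.    ]
```

Call:
{"fn": "send_rows", "kwargs": {
  "commands": [
    {"x": 0,"y": 0,"z": -0.16,"turn": 0,"gripper": 0.6},
    {"x": 0,"y": 0,"z": -0.16,"turn": 0,"gripper": 0.6},
    {"x": 0,"y": 0,"z": -0.16,"turn": 0,"gripper": 0.6},
    {"x": 0,"y": 0,"z": -0.1,"turn": 0,"gripper": 0.6},
    {"x": 0,"y": 0,"z": -0.05,"turn": 0,"gripper": 0.6}
  ]
}}

```text
t: 5.25
ee_pos: [0.3384, 0.4225, 0.7535]
tcp_rot: [0.028, 0.118, 0.993, 0.009]
force: [0.7, 0.6, -0.7]
gripper_width: 0.0344
grip_force: 0.0
```

Call:
{"fn": "send_rows", "kwargs": {
  "commands": [
    {"x": 0,"y": 0,"z": -0.05,"turn": 0,"gripper": 0.6},
    {"x": 0,"y": 0,"z": -0.05,"turn": 0,"gripper": 0.6},
    {"x": 0,"y": 0,"z": -0.05,"turn": 0,"gripper": 0.6},
    {"x": 0,"y": 0,"z": -0.1,"turn": 0,"gripper": 0.6},
    {"x": 0,"y": 0,"z": -0.1,"turn": 0,"gripper": 0.6}
  ]
}}

```text
t: 5.75
ee_pos: [0.3199, 0.4037, 0.8142]
tcp_rot: [0.029, 0.118, 0.993, 0.012]
force: [-0.3, -0.0, 0.0]
gripper_width: 0.0349
grip_force: 0.0
```

Run:
```python
from h import *
s=manip.get_state(); print(s['t'],s['joints'].round(3),s['ee_pos'].round(4),s['tcp_rot'].round(3))
```

```text
5.75 [ 0.698  0.325  0.218 -0.045  2.54  -0.674] [0.3199 0.4037 0.8142] [0.029 0.118 0.993 0.012]
```

Moving up mostly slid the pose inward, and wrist joint 5 is now near its 2.65 limit. Going up and inward with J5 saturated should lean the tips outward. I'll first turn the base towards azimuth 50°.

Call:
{"fn": "send_rows", "kwargs": {
  "commands": [
    {"x": 0.107,"y": 0.05,"z": -0.03,"turn": 0,"gripper": 0.6},
    {"x": 0.107,"y": 0.05,"z": -0.03,"turn": 0,"gripper": 0.6},
    {"x": 0.107,"y": 0.05,"z": -0.03,"turn": 0,"gripper": 0.6},
    {"x": 0.05,"y": -0.12,"z": -0.08,"turn": 0,"gripper": 0.6},
    {"x": 0.05,"y": -0.12,"z": -0.08,"turn": 0,"gripper": 0.6}
  ]
}}

```text
t: 6.25
ee_pos: [0.1785, 0.3933, 0.8589]
tcp_rot: [0.031, 0.117, 0.993, 0.018]
force: [-0.4, -0.8, 6.8]
gripper_width: 0.0349
grip_force: 0.0
```

Call:
{"fn": "send_rows", "kwargs": {
  "commands": [
    {"x": 0.05,"y": -0.12,"z": -0.08,"turn": 0,"gripper": 0.6},
    {"x": 0.05,"y": -0.12,"z": -0.08,"turn": 0,"gripper": 0.6},
    {"x": 0.05,"y": -0.12,"z": -0.08,"turn": 0,"gripper": 0.6}
  ]
}}

```text
t: 6.55
ee_pos: [0.1233, 0.337, 0.9029]
tcp_rot: [0.067, 0.117, 0.989, 0.057]
force: [-0.2, -0.1, 0.3]
gripper_width: 0.0348
grip_force: 0.0
```

```bash
cat > st.py <<'E'
from h import *
s=manip.get_state(); q=s['tcp_rot']; R=Ro.from_quat([q[1],q[2],q[3],q[0]]).as_matrix(); z=R[:,2]
print(s['t'],s['joints'].round(3),s['ee_pos'].round(4),q.round(3),'tilt',np.degrees(np.arccos(-z[2])).round(1),'az',np.degrees(np.arctan2(z[1],z[0])).round(1),'f',s['force'].round(1)); print(R.round(3).tolist())
open('log.txt','a').write(repr((s['joints'].tolist(),s['ee_pos'].tolist(),q.tolist()))+'\n')
E
python3 st.py
```

```text
6.55 [ 0.959  0.11   0.218 -0.132  2.646 -0.498] [0.1233 0.337  0.9029] [0.067 0.117 0.989 0.057] tilt 10.1 az 34.0 f [-0.2 -0.1  0.3]
[[-0.964, 0.224, 0.145], [0.239, 0.966, 0.098], [-0.118, 0.129, -0.985]]
```

Call:
{"fn": "send_rows", "kwargs": {
  "commands": [
    {"x": 0.03,"y": -0.1,"z": -0.12,"turn": 0,"gripper": 0.6},
    {"x": 0.03,"y": -0.1,"z": -0.12,"turn": 0,"gripper": 0.6},
    {"x": 0.03,"y": -0.1,"z": -0.12,"turn": 0,"gripper": 0.6}
  ]
}}

```text
t: 6.85
ee_pos: [0.0727, 0.2763, 0.9371]
tcp_rot: [0.104, 0.116, 0.983, 0.098]
force: [0.9, 0.3, 0.1]
gripper_width: 0.0349
grip_force: 0.0
```

```bash
python3 st.py
```

```text
6.85 [ 1.032e+00  2.000e-03  2.180e-01 -2.280e-01  2.646e+00 -5.200e-01] [0.0727 0.2763 0.9371] [0.104 0.116 0.983 0.098] tilt 16.4 az 36.7 f [0.9 0.3 0.1]
[[-0.952, 0.207, 0.226], [0.248, 0.954, 0.169], [-0.181, 0.217, -0.959]]
```

Call:
{"fn": "send_rows", "kwargs": {
  "commands": [
    {"x": 0.07,"y": -0.04,"z": -0.12,"turn": 0,"gripper": 0.6},
    {"x": 0.07,"y": -0.04,"z": -0.12,"turn": 0,"gripper": 0.6},
    {"x": 0.07,"y": -0.04,"z": -0.12,"turn": 0,"gripper": 0.6}
  ]
}}

```text
t: 7.15
ee_pos: [-0.0122, 0.2408, 0.9489]
tcp_rot: [0.119, 0.115, 0.978, 0.124]
force: [-1.0, 0.5, 1.0]
gripper_width: 0.0349
grip_force: 0.0
```

```bash
python3 st.py
```

```text
7.15 [ 1.444 -0.033  0.218 -0.51   2.646 -0.38 ] [-0.0122  0.2408  0.9489] [0.119 0.115 0.978 0.124] tilt 19.8 az 39.5 f [-1.   0.5  1. ]
[[-0.945, 0.196, 0.262], [0.255, 0.943, 0.215], [-0.204, 0.27, -0.941]]
```

Call:
{"fn": "send_rows", "kwargs": {
  "commands": [
    {"x": -0.045,"y": -0.065,"z": -0.12,"turn": 0,"gripper": 0.6},
    {"x": -0.045,"y": -0.065,"z": -0.12,"turn": 0,"gripper": 0.6}
  ]
}}

```text
t: 7.35
ee_pos: [-0.0103, 0.1907, 0.9634]
tcp_rot: [0.135, 0.11, 0.974, 0.146]
force: [0.5, -0.3, 0.8]
gripper_width: 0.0347
grip_force: 0.0
```

```bash
python3 st.py
```

```text
7.35 [ 1.447 -0.098  0.218 -0.583  2.646 -0.465] [-0.0103  0.1907  0.9634] [0.135 0.11  0.974 0.146] tilt 22.9 az 40.6 f [ 0.5 -0.3  0.8]
[[-0.939, 0.175, 0.296], [0.254, 0.933, 0.254], [-0.232, 0.314, -0.921]]
```

Call:
{"fn": "send_rows", "kwargs": {
  "commands": [
    {"x": -0.045,"y": -0.06,"z": -0.12,"turn": 0,"gripper": 0.6},
    {"x": -0.045,"y": -0.06,"z": -0.12,"turn": 0,"gripper": 0.6},
    {"x": -0.045,"y": -0.06,"z": -0.12,"turn": 0,"gripper": 0.6}
  ]
}}

```text
t: 7.65
ee_pos: [-0.013, 0.1089, 0.9764]
tcp_rot: [0.157, 0.114, 0.966, 0.169]
force: [-0.1, -0.2, -1.0]
gripper_width: 0.0351
grip_force: 0.0
```

```bash
python3 st.py
```

```text
7.65 [ 1.669 -0.169  0.218 -0.889  2.646 -0.547] [-0.013   0.1089  0.9764] [0.157 0.114 0.966 0.169] tilt 26.7 az 40.4 f [-0.1 -0.2 -1. ]
[[-0.925, 0.167, 0.342], [0.273, 0.917, 0.291], [-0.265, 0.363, -0.893]]
```

Lean is now 26.7° at azimuth 40°. I'll fit the arm's kinematics from the logged states to pick the half turn (hand camera behind or ahead) that keeps joint 6 in range at the push poses.

```bash
cat > kin.py <<'E'
import numpy as np
from scipy.optimize import least_squares
from scipy.spatial.transform import Rotation as Ro
D=[eval(l) for l in open('log.txt')]
D+=[([1.1555,.52846,1.43388,0,1.18139,-.1785],[.14631,.60692,.23258],[-.0003,.1181,.993,-.001]),([.697,.202,1.072,-.03,1.823,-.644],[.3474,.4247,.562],[.026,.118,.993,.007]),([-.11,.956,.218,.007,1.918,-1.442],[.907,.013,.366],[.025,.118,.993,.003]),([-.087,.849,.482,.003,1.852,-1.423],[.843,.038,.351],[-.021,.117,.993,.001])]
def mat(q): return Ro.from_quat([q[1],q[2],q[3],q[0]]).as_matrix()
def fk(j,p):
    h,a,b,c,o,rb,cy,e,lb=p
    R1=Ro.from_euler('z',j[0]).as_matrix(); R2=R1@Ro.from_euler('y',j[1]).as_matrix(); R3=R2@Ro.from_euler('y',j[2]).as_matrix()
    R4=R3@Ro.from_euler('z',j[3]).as_matrix(); R5=R4@Ro.from_euler('y',j[4]).as_matrix(); R6=R5@Ro.from_euler('z',j[5]+cy).as_matrix()
    return R1@[rb,o,h]+R2@[0,0,a]+R3@[e,0,b]+R5@[0,0,c]+R4@[0,lb,0], R6
def res(p):
    r=[]
    for j,x,q in D:
        X,R=fk(j,p); r+=list(X-x)+list(.3*Ro.from_matrix(R.T@mat(q)).as_rotvec())
    return np.array(r)
best=None
for cy in(0,1.57,3.14,-1.57):
    f=least_squares(res,[.2,.45,.4,.25,.1,0,cy,0,0])
    if best is None or f.cost<best.cost: best=f
P=best.x
lo=np.array([-3.08,-.75,.22,-1.43,0,-2.85]);hi=np.array([3.08,2.2,2.44,4.57,2.65,2.85])
def ik(x,R,seeds):
    out=[]
    for s in seeds:
        f=least_squares(lambda j:np.r_[fk(j,P)[0]-x,.3*Ro.from_matrix(fk(j,P)[1].T@R).as_rotvec()],np.clip(s,lo+.01,hi-.01),bounds=(lo,hi))
        out.append((f.cost,f.x))
    return out
E
cat > t.py <<'E'
from kin import *
print(P.round(4),np.abs(res(P)).max().round(4))
t=np.radians(26.7);az=np.radians(40.4)
z=np.array([np.sin(t)*np.cos(az),np.sin(t)*np.sin(az),-np.cos(t)])
for sg in(1,-1):
    y=np.array([np.sin(az),-np.cos(az),0])*-sg; 
    x=np.cross(y,z); R=np.c_[x,y,z]
    print('x',x.round(2))
    for pos in([0.37,-.21,.02],[.5,-.09,.02],[.44,-.41,.02],[.57,-.17,.02],[.4,.1,.4]):
        S=[D[-1][0],[-.5,.8,1.4,1.5,1,-2*sg],[-.5,.8,1.4,-1.,1,1*sg],[-.5,.8,1.4,-1,1,-1.],[-.5,.8,1.4,1,1,1.]]
        o=sorted([(round(float(c),7),tuple(j.round(2))) for c,j in ik(np.array(pos),R,S)])[:1]; print(pos,o)
E
python3 t.py
```

```text
[2.7410e-01 5.8730e-01 3.9180e-01 2.9370e-01 1.1070e-01 3.0000e-04
 1.5707e+00 1.1400e-01 1.0000e-04] 0.0005
x [-0.68 -0.58 -0.45]
[0.37, -0.21, 0.02] [(0.0, (np.float64(-1.11), np.float64(0.79), np.float64(2.15), np.float64(0.98), np.float64(0.55), np.float64(1.96)))]
[0.5, -0.09, 0.02] [(0.0, (np.float64(-0.67), np.float64(0.78), np.float64(2.06), np.float64(1.18), np.float64(0.5), np.float64(2.23)))]
[0.44, -0.41, 0.02] [(0.0, (np.float64(-1.16), np.float64(0.85), np.float64(1.64), np.float64(0.59), np.float64(0.89), np.float64(2.42)))]
[0.57, -0.17, 0.02] [(0.0, (np.float64(-0.71), np.float64(0.81), np.float64(1.81), np.float64(0.86), np.float64(0.63), np.float64(2.57)))]
[0.4, 0.1, 0.4] [(0.0, (np.float64(-0.33), np.float64(-0.14), np.float64(1.92), np.float64(0.44), np.float64(1.15), np.float64(-2.75)))]
x [0.68 0.58 0.45]
[0.37, -0.21, 0.02] [(0.0, (np.float64(-1.11), np.float64(0.79), np.float64(2.15), np.float64(0.98), np.float64(0.55), np.float64(-1.18)))]
[0.5, -0.09, 0.02] [(0.0, (np.float64(-0.67), np.float64(0.78), np.float64(2.06), np.float64(1.18), np.float64(0.5), np.float64(-0.91)))]
[0.44, -0.41, 0.02] [(0.0, (np.float64(-1.16), np.float64(0.85), np.float64(1.64), np.float64(0.59), np.float64(0.89), np.float64(-0.72)))]
[0.57, -0.17, 0.02] [(0.0, (np.float64(-0.71), np.float64(0.81), np.float64(1.81), np.float64(0.86), np.float64(0.63), np.float64(-0.57)))]
[0.4, 0.1, 0.4] [(0.0, (np.float64(-0.33), np.float64(-0.14), np.float64(1.92), np.float64(0.44), np.float64(1.15), np.float64(0.4)))]
```

The kinematics fit is exact to 0.5 mm. Camera-forward keeps joint 6 mid-range, so I'll use that. Next I'll move out to a point above the work, then turn.

Call:
{"fn": "send_rows", "kwargs": {
  "commands": [
    {"x": 0,"y": 0.11,"z": 0.12,"turn": 0,"gripper": 0.6},
    {"x": 0,"y": 0.11,"z": 0.12,"turn": 0,"gripper": 0.6},
    {"x": 0,"y": 0.11,"z": 0.12,"turn": 0,"gripper": 0.6},
    {"x": 0,"y": 0.11,"z": 0.12,"turn": 0,"gripper": 0.6},
    {"x": 0,"y": 0.11,"z": 0.12,"turn": 0,"gripper": 0.6}
  ]
}}

```text
t: 8.15
ee_pos: [0.0672, 0.2957, 0.8862]
tcp_rot: [0.163, 0.111, 0.966, 0.169]
force: [0.2, 0.3, 0.5]
gripper_width: 0.0351
grip_force: 0.0
```

Call:
{"fn": "send_rows", "kwargs": {
  "commands": [
    {"x": 0,"y": 0.11,"z": 0.12,"turn": 0,"gripper": 0.6},
    {"x": -0.067,"y": -0.09,"z": 0.1,"turn": 0,"gripper": 0.6},
    {"x": -0.067,"y": -0.09,"z": 0.1,"turn": 0,"gripper": 0.6},
    {"x": -0.067,"y": -0.09,"z": 0.1,"turn": 0,"gripper": 0.6},
    {"x": -0.067,"y": -0.09,"z": 0.1,"turn": 0,"gripper": 0.6}
  ]
}}

```text
t: 8.65
ee_pos: [0.1817, 0.2505, 0.7434]
tcp_rot: [0.165, 0.109, 0.966, 0.168]
force: [1.0, 0.0, 0.9]
gripper_width: 0.0346
grip_force: 0.0
```

```bash
python3 st.py
```

```text
8.65 [ 0.483 -0.381  1.197  0.094  1.856 -0.814] [0.1817 0.2505 0.7434] [0.165 0.109 0.966 0.168] tilt 27.2 az 39.0 f [1.  0.  0.9]
[[-0.921, 0.156, 0.356], [0.267, 0.92, 0.288], [-0.282, 0.36, -0.889]]
```

Call:
{"fn": "send_rows", "kwargs": {
  "commands": [
    {"x": -0.06,"y": -0.098,"z": 0.11,"turn": 0,"gripper": 0.6},
    {"x": -0.06,"y": -0.098,"z": 0.11,"turn": 0,"gripper": 0.6},
    {"x": -0.06,"y": -0.098,"z": 0.11,"turn": 0,"gripper": 0.6},
    {"x": -0.06,"y": -0.098,"z": 0.11,"turn": 0,"gripper": 0.6},
    {"x": -0.06,"y": -0.098,"z": 0.11,"turn": 0,"gripper": 0.6}
  ]
}}

```text
t: 9.15
ee_pos: [0.2997, 0.139, 0.5704]
tcp_rot: [0.167, 0.111, 0.966, 0.164]
force: [1.9, 0.0, 0.7]
gripper_width: 0.0349
grip_force: 0.0
```

Call:
{"fn": "send_rows", "kwargs": {
  "commands": [
    {"x": -0.06,"y": -0.098,"z": 0.11,"turn": 0,"gripper": 0.6},
    {"x": -0.06,"y": -0.098,"z": 0.11,"turn": 0,"gripper": 0.6},
    {"x": -0.06,"y": -0.098,"z": 0.11,"turn": 0,"gripper": 0.6},
    {"x": -0.06,"y": -0.098,"z": 0.11,"turn": 0,"gripper": 0.6},
    {"x": 0,"y": 0,"z": 0,"turn": 0.095,"gripper": 0.6}
  ]
}}

```text
t: 9.65
ee_pos: [0.3942, 0.0478, 0.4271]
tcp_rot: [0.148, 0.186, 0.955, 0.176]
force: [-1.3, 1.1, -1.0]
gripper_width: 0.0349
grip_force: 0.0
```

Call:
{"fn": "send_rows", "kwargs": {
  "commands": [
    {"x": 0,"y": 0,"z": 0,"turn": 0.095,"gripper": 0.6},
    {"x": 0,"y": 0,"z": 0,"turn": 0.095,"gripper": 0.6},
    {"x": 0,"y": 0,"z": 0,"turn": 0.095,"gripper": 0.6},
    {"x": 0,"y": 0,"z": 0,"turn": 0.095,"gripper": 0.6},
    {"x": 0,"y": 0,"z": 0,"turn": 0.095,"gripper": 0.6}
  ]
}}

```text
t: 10.15
ee_pos: [0.3939, 0.0498, 0.4319]
tcp_rot: [0.078, 0.52, 0.822, 0.219]
force: [-0.2, -0.1, -0.8]
gripper_width: 0.035
grip_force: 0.0
```

Call:
{"fn": "send_rows", "kwargs": {
  "commands": [
    {"x": 0,"y": 0,"z": 0,"turn": 0.095,"gripper": 0.6},
    {"x": 0,"y": 0,"z": 0,"turn": 0.095,"gripper": 0.6},
    {"x": 0,"y": 0,"z": 0,"turn": 0.095,"gripper": 0.6},
    {"x": 0,"y": 0,"z": 0,"turn": 0.095,"gripper": 0.6},
    {"x": 0,"y": 0,"z": 0,"turn": 0.095,"gripper": 0.6}
  ]
}}

```text
t: 10.65
ee_pos: [0.3939, 0.0498, 0.4319]
tcp_rot: [-0.008, 0.784, 0.576, 0.233]
force: [-0.3, 0.7, 0.6]
gripper_width: 0.035
grip_force: 0.0
```

Call:
{"fn": "send_rows", "kwargs": {
  "commands": [
    {"x": 0,"y": 0,"z": 0,"turn": 0.095,"gripper": 0.6},
    {"x": 0,"y": 0,"z": 0,"turn": 0.095,"gripper": 0.6},
    {"x": 0,"y": 0,"z": 0,"turn": 0.095,"gripper": 0.6},
    {"x": 0,"y": 0,"z": 0,"turn": 0.095,"gripper": 0.6},
    {"x": 0,"y": 0,"z": 0,"turn": 0,"gripper": 0.6}
  ]
}}

```text
t: 11.15
ee_pos: [0.3939, 0.0499, 0.4316]
tcp_rot: [-0.075, 0.917, 0.323, 0.22]
force: [-1.2, -0.1, 0.8]
gripper_width: 0.0347
grip_force: 0.0
```

```bash
python3 st.py; python3 -c "
from h import *
wgrab('w1')"
```

```text
11.15 [-0.503 -0.183  1.868  0.449  1.29   0.301] [0.3939 0.0499 0.4316] [-0.075  0.917  0.323  0.22 ] tilt 26.9 az 38.3 f [-1.2 -0.1  0.8]
[[0.695, 0.626, 0.355], [0.559, -0.78, 0.28], [0.452, 0.004, -0.892]]
```

View pics/w1.png

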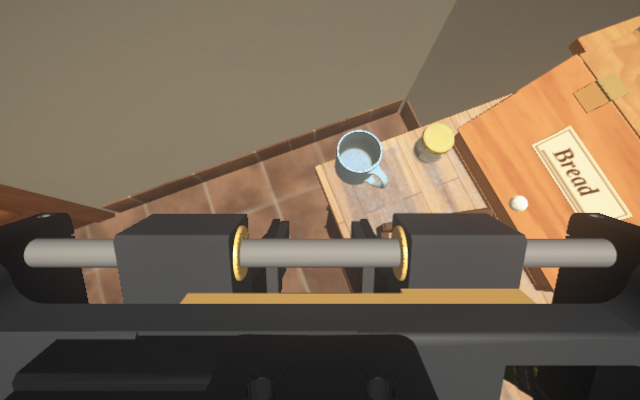

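The camera now looks ahead, with the mug at (358,158) and tea jar at (435,143). Next I'll hover behind the items and look over mill, bottle and rack.

Call:
{"fn": "send_rows", "kwargs": {
  "commands": [
    {"x": -0.109,"y": 0.095,"z": -0.04,"turn": 0,"gripper": 0.6},
    {"x": -0.109,"y": 0.095,"z": -0.04,"turn": 0,"gripper": 0.6},
    {"x": -0.109,"y": 0.095,"z": -0.04,"turn": 0,"gripper": 0.6},
    {"x": -0.109,"y": 0.095,"z": -0.04,"turn": 0,"gripper": 0.6},
    {"x": -0.109,"y": 0.095,"z": -0.04,"turn": 0,"gripper": 0.6}
  ]
}}

```text
t: 11.7
ee_pos: [0.3471, -0.1714, 0.41]
tcp_rot: [-0.075, 0.917, 0.324, 0.218]
force: [1.4, -0.4, 0.6]
gripper_width: 0.0349
grip_force: 0.0
```

Call:
{"fn": "send_rows", "kwargs": {
  "commands": [
    {"x": -0.109,"y": 0.095,"z": -0.04,"turn": 0,"gripper": 0.6},
    {"x": -0.109,"y": 0.095,"z": -0.04,"turn": 0,"gripper": 0.6},
    {"x": -0.109,"y": 0.095,"z": -0.04,"turn": 0,"gripper": 0.6},
    {"x": 0,"y": 0,"z": 0,"turn": 0,"gripper": 0.6},
    {"x": 0,"y": 0,"z": 0,"turn": 0,"gripper": 0.6}
  ]
}}

```text
t: 12.2
ee_pos: [0.3199, -0.3017, 0.397]
tcp_rot: [-0.077, 0.918, 0.323, 0.218]
force: [-0.3, -0.3, -0.3]
gripper_width: 0.0351
grip_force: 0.0
```

```bash
python3 st.py; python3 -c "
from h import *
d=wgrab('w2'); cv2.imwrite('pics/w2c.png',cv2.resize(d['frame'][0:300,100:500,::-1],None,fx=2,fy=2,interpolation=cv2.INTER_CUBIC))"
```

```text
12.2 [-1.312  0.121  1.673  0.424  1.552 -0.47 ] [ 0.3199 -0.3017  0.397 ] [-0.077  0.918  0.323  0.218] tilt 26.7 az 38.9 f [-0.3 -0.3 -0.3]
[[0.697, 0.626, 0.35], [0.559, -0.78, 0.282], [0.45, -0.001, -0.893]]
```

View pics/w2c.png

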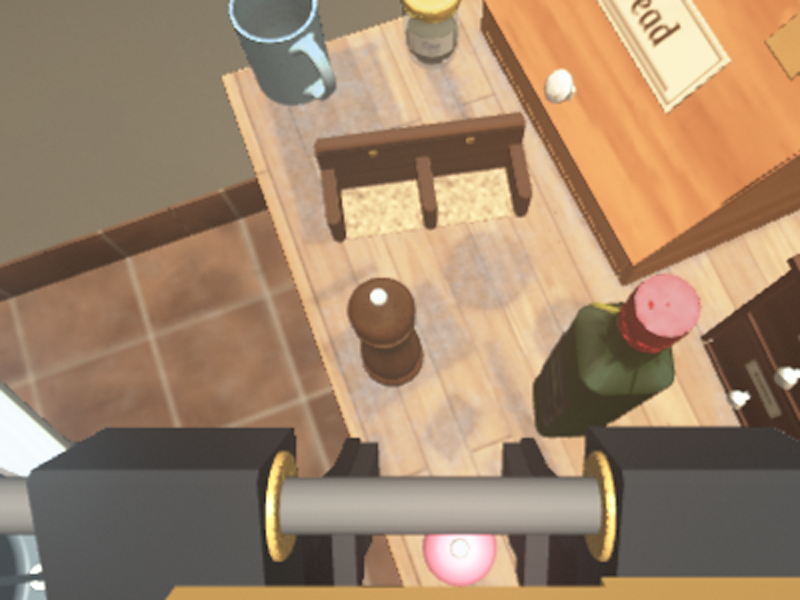

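The crop shows the rack well: cheek front feet at (338,240), (430,228) and (522,216), and board foot line (341,190)–(513,168). The mill foot is at about (392,358), the bottle foot's front edge runs (536,430)–(583,436), and the bottle cap is at (665,310).

```bash
cat > m.py <<'E'
from h import *
d=load('w2'); f=lambda x,y,z=0:ray(d,x/2+100,y/2,z)[:2]
C=[f(338,240),f(430,228),f(522,216)]; B=[f(341,190),f(424,180),f(436,178),f(513,168)]
print('cheeks',np.round(C,4).tolist(),'board',np.round(B,4).tolist())
for a,b in((C[0],C[2]),(B[0],B[3])):
    v=b-a; print('az',np.degrees(np.arctan2(v[1],v[0])).round(1),np.linalg.norm(v).round(4))
print('top board', f(318,143,.073),f(523,117,.073))
h=cv2.cvtColor(d['frame'],cv2.COLOR_RGB2HSV)
# mill foot contour: dark brown blob
m=cv2.inRange(h,np.array([0,60,5]),np.array([20,255,95])); k=np.zeros_like(m); k[135:200,265:320]=m[135:200,265:320]
n,l,s,c=cv2.connectedComponentsWithStats(k); i=1+s[1:,4].argmax(); print('mill blob',s[i])
ys,xs=np.where(l==i); 
pts=[]
for y in range(s[i][1]+s[i][3]-14,s[i][1]+s[i][3]):
    r=xs[ys==y]; pts+= [ray(d,r.min()-.5,y,0.004)[:2],ray(d,r.max()+.5,y,0.004)[:2]]
pts=np.array(pts)
from scipy.optimize import least_squares
o=least_squares(lambda p:np.hypot(*(pts-p).T)-.029,[.41,-.17],loss='soft_l1',f_scale=.002); print('mill',o.x.round(4),np.abs(o.fun).mean())
# bottle: cap top centre
m=cv2.inRange(h,np.array([0,80,60]),np.array([12,255,255]))|cv2.inRange(h,np.array([165,60,60]),np.array([179,255,255])); k=np.zeros_like(m); k[130:180,405:455]=m[130:180,405:455]
n,l,s,c=cv2.connectedComponentsWithStats(k); i=1+s[1:,4].argmax(); print('cap',s[i],c[i],'captop',f(668,300,.267))
print('foot corners',f(535,430),f(583,436))
A=load('scene0');Bs=load('side0')
# bottle axis: at base, scene blob x range 326..352, bottom 250 ; side 341..368, bottom 242
for dd,u,v in((A,339,249.5),(Bs,354.5,241.5)): print('bottle front foot',ray(dd,u,v).round(4))
for dd,u,v in((A,339,147.5),(Bs,357,131)): print('captop',ray(dd,u,v,.267).round(4))
E
python3 m.py
```

```text
cheeks [[0.4675, -0.0509], [0.5357, -0.1146], [0.6044, -0.1789]] board [[0.5115, -0.0168], [0.5737, -0.0758], [0.5832, -0.084], [0.6421, -0.1388]]
az -43.1 0.1874
az -43.1 0.1787
top board [ 0.50831487 -0.00721192] [ 0.64663948 -0.13604013]
mill blob [281 169  24  10  84]Traceback (most recent call last):
  File "m.py", line 15, in <module>
    r=xs[ys==y]; pts+= [ray(d,r.min()-.5,y,0.004)[:2],ray(d,r.max()+.5,y,0.004)[:2]]
                              ~~~~~^^
    return umr_minimum(a, axis, None, out, keepdims, initial, where)
ValueError: zero-size array to reduction operation minimum which has no identity
```

```bash
sed -i 's/m=cv2.inRange(h,np.array(\[0,60,5\]),np.array(\[20,255,95\])); k=/g=d["frame"].max(2); m=((g<105)*255).astype(np.uint8); k=/; s/for y in range(s\[i\]\[1\]+s\[i\]\[3\]-14,/for y in range(s[i][1]+s[i][3]-10,/' m.py; python3 m.py | tail -9
```

```text
top board [ 0.50831487 -0.00721192] [ 0.64663948 -0.13604013]
mill blob [278 162  31  28 410]
mill [ 0.4132 -0.1656] 0.000694513382657504
cap [ 407  130   44   47 1073] [426.01770736 153.05125815] captop [ 0.4746914  -0.32679032]
foot corners [ 0.43718565 -0.32053129] [ 0.4606846  -0.35873448]
bottle front foot [ 0.4564 -0.3506  0.    ]
bottle front foot [ 0.4619 -0.3482  0.    ]
captop [ 0.4626 -0.3407  0.267 ]
captop [ 0.4714 -0.3297  0.267 ]
```

Measured: mill at (0.413,−0.166), bottle at (0.473,−0.326) with a flat side facing the hand, and rack direction at azimuth 46.9°. bay_near is at (0.5425,−0.0437) and bay_far at (0.610,−0.1065). I'll do the mill first, lowering the hand behind it.

Call:
{"fn": "send_rows", "kwargs": {
  "commands": [
    {"x": 0.042,"y": -0.04,"z": 0.114,"turn": 0,"gripper": 0.6},
    {"x": 0.042,"y": -0.04,"z": 0.114,"turn": 0,"gripper": 0.6},
    {"x": 0.042,"y": -0.04,"z": 0.114,"turn": 0,"gripper": 0.6},
    {"x": 0.042,"y": -0.04,"z": 0.114,"turn": 0,"gripper": 0.6},
    {"x": 0,"y": 0,"z": 0,"turn": 0,"gripper": 0.6}
  ]
}}

```text
t: 12.75
ee_pos: [0.372, -0.1893, 0.2957]
tcp_rot: [-0.082, 0.917, 0.325, 0.217]
force: [-0.5, 0.3, -0.8]
gripper_width: 0.0349
grip_force: 0.0
```

```bash
python3 st.py
cat > go.py <<'E'
import sys; from h import *
s=manip.get_state(); q=s['tcp_rot']; R=Ro.from_quat([q[1],q[2],q[3],q[0]]).as_matrix()
T=np.array([float(a) for a in sys.argv[1:4]]); v=R.T@(T-s['ee_pos']); print('scaled total',(v/.3).round(3),'dist',np.linalg.norm(v).round(4))
E
python3 go.py .373 -.198 .06; python3 -c "
from h import *
d=load('w2');print('pink top',ray(d,230+100,274,.168))"
```

```text
12.75 [-1.086  0.153  1.949  0.494  1.194 -0.418] [ 0.372  -0.1893  0.2957] [-0.082  0.917  0.325  0.217] tilt 26.9 az 40.2 f [-0.5  0.3 -0.8]
[[0.694, 0.631, 0.345], [0.56, -0.775, 0.292], [0.452, -0.01, -0.892]]
scaled total [-0.369  0.032  0.694] dist 0.2359
pink top [ 0.31051518 -0.3245844   0.168     ]
```

Call:
{"fn": "send_rows", "kwargs": {
  "commands": [
    {"x": -0.062,"y": 0.005,"z": 0.116,"turn": 0,"gripper": 0.6},
    {"x": -0.062,"y": 0.005,"z": 0.116,"turn": 0,"gripper": 0.6},
    {"x": -0.062,"y": 0.005,"z": 0.116,"turn": 0,"gripper": 0.6},
    {"x": -0.062,"y": 0.005,"z": 0.116,"turn": 0,"gripper": 0.6},
    {"x": -0.062,"y": 0.005,"z": 0.116,"turn": 0,"gripper": 0.6}
  ]
}}

```text
t: 13.25
ee_pos: [0.3747, -0.2065, 0.0999]
tcp_rot: [-0.075, 0.918, 0.324, 0.218]
force: [0.2, -0.2, -1.1]
gripper_width: 0.0347
grip_force: 0.0
```

Call:
{"fn": "send_rows", "kwargs": {
  "commands": [
    {"x": -0.062,"y": 0.005,"z": 0.116,"turn": 0,"gripper": 0.6},
    {"x": 0,"y": 0,"z": 0,"turn": 0,"gripper": 0.6}
  ]
}}

```text
t: 13.45
ee_pos: [0.3734, -0.2061, 0.0569]
tcp_rot: [-0.081, 0.918, 0.321, 0.217]
force: [0.8, 0.1, -0.2]
gripper_width: 0.0348
grip_force: 0.0
```

```bash
python3 st.py; python3 go.py .373 -.198 .018
```

```text
13.45 [-1.103  0.69   2.148  0.88   0.607 -1.014] [ 0.3734 -0.2061  0.0569] [-0.081  0.918  0.321  0.217] tilt 26.8 az 39.9 f [ 0.8  0.1 -0.2]
[[0.699, 0.626, 0.346], [0.555, -0.78, 0.289], [0.451, -0.01, -0.892]]
scaled total [-0.044 -0.021  0.123] dist 0.0397
```

Call:
{"fn": "send_rows", "kwargs": {
  "commands": [
    {"x": -0.022,"y": -0.01,"z": 0.06,"turn": 0,"gripper": 0.6},
    {"x": -0.022,"y": -0.01,"z": 0.06,"turn": 0,"gripper": 0.6},
    {"x": 0,"y": 0,"z": 0,"turn": 0,"gripper": 0.6}
  ]
}}

```text
t: 13.75
ee_pos: [0.3744, -0.1996, 0.0237]
tcp_rot: [-0.077, 0.918, 0.323, 0.219]
force: [0.3, 0.1, 0.6]
gripper_width: 0.0352
grip_force: 0.0
```

```bash
python3 st.py; python3 go.py .4943 -.0878 .018; python3 -c "
from h import *
grab('scene','s2')
d=grab('side','sd2'); a=load('s2')['frame'][120:320,200:400,::-1]; b=d['frame'][110:310,220:420,::-1]
cv2.imwrite('pics/c3.png',np.hstack([cv2.resize(i,(400,400),interpolation=cv2.INTER_CUBIC) for i in(a,b)]))"
```

```text
13.75 [-1.094  0.779  2.171  1.042  0.537 -1.197] [ 0.3744 -0.1996  0.0237] [-0.077  0.918  0.323  0.219] tilt 26.8 az 38.8 f [0.3 0.1 0.6]
[[0.696, 0.626, 0.351], [0.559, -0.78, 0.283], [0.451, -0.0, -0.893]]
scaled total [ 0.478 -0.04   0.263] dist 0.164
```

View pics/c3.png

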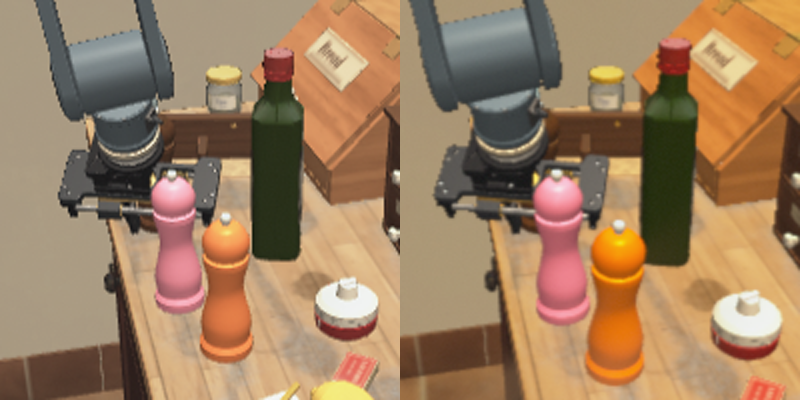

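The hand stands between the pink mill and the dark mill, clear of both; nothing has moved. Now I'll push gently along the line to the near bay.

Call:
{"fn": "send_rows", "kwargs": {
  "commands": [
    {"x": 0.015,"y": -0.002,"z": 0.02,"turn": 0,"gripper": 0.6},
    {"x": 0.018,"y": -0.002,"z": 0.015,"turn": 0,"gripper": 0.6},
    {"x": 0.02,"y": -0.002,"z": 0.01,"turn": 0,"gripper": 0.6},
    {"x": 0.02,"y": -0.002,"z": 0.01,"turn": 0,"gripper": 0.6},
    {"x": 0.02,"y": -0.002,"z": 0.01,"turn": 0,"gripper": 0.6}
  ]
}}

```text
t: 14.35
ee_pos: [0.3984, -0.1753, 0.0179]
tcp_rot: [-0.078, 0.918, 0.323, 0.218]
force: [-2.4, -2.0, 2.7]
gripper_width: 0.035
grip_force: 1.8
```

```bash
python3 st.py; python3 go.py .4943 -.0878 .018
```

```text
14.35 [-1.006  0.793  2.169  1.132  0.516 -1.2  ] [ 0.3984 -0.1753  0.0179] [-0.078  0.918  0.323  0.218] tilt 26.7 az 39.0 f [-2.4 -2.   2.7]
[[0.697, 0.626, 0.35], [0.558, -0.78, 0.283], [0.45, -0.002, -0.893]]
scaled total [ 0.386 -0.028  0.194] dist 0.1299
```

Call:
{"fn": "send_rows", "kwargs": {
  "commands": [
    {"x": 0.021,"y": -0.002,"z": 0.0106,"turn": 0,"gripper": 0.6},
    {"x": 0.021,"y": -0.002,"z": 0.0106,"turn": 0,"gripper": 0.6},
    {"x": 0.021,"y": -0.002,"z": 0.0106,"turn": 0,"gripper": 0.6},
    {"x": 0.021,"y": -0.002,"z": 0.0106,"turn": 0,"gripper": 0.6},
    {"x": 0.021,"y": -0.002,"z": 0.0106,"turn": 0,"gripper": 0.6}
  ]
}}

```text
t: 14.85
ee_pos: [0.4239, -0.1507, 0.0176]
tcp_rot: [-0.078, 0.918, 0.322, 0.218]
force: [-1.2, -2.8, 2.3]
gripper_width: 0.0348
grip_force: 1.9
```

Call:
{"fn": "send_rows", "kwargs": {
  "commands": [
    {"x": 0.021,"y": -0.002,"z": 0.0106,"turn": 0,"gripper": 0.6},
    {"x": 0.021,"y": -0.002,"z": 0.0106,"turn": 0,"gripper": 0.6},
    {"x": 0.021,"y": -0.002,"z": 0.0106,"turn": 0,"gripper": 0.6},
    {"x": 0.021,"y": -0.002,"z": 0.0106,"turn": 0,"gripper": 0.6},
    {"x": 0.021,"y": -0.002,"z": 0.0106,"turn": 0,"gripper": 0.6}
  ]
}}

```text
t: 15.35
ee_pos: [0.4496, -0.1263, 0.0176]
tcp_rot: [-0.078, 0.918, 0.322, 0.218]
force: [-2.1, -1.4, 2.6]
gripper_width: 0.0349
grip_force: 1.8
```

```bash
python3 st.py; python3 go.py .4943 -.0878 .018; python3 -c "
from h import *
d=wgrab('w3'); 
h=d['frame'].max(2); 
# mill knob (white) in wrist view
m=((d['frame'].min(2)>150)*255).astype(np.uint8); n,l,s,c=cv2.connectedComponentsWithStats(m)
print([(s[i].tolist(),ray(d,*c[i],.168)[:2].round(3).tolist()) for i in range(1,n) if 4<s[i,4]<900])"
```

```text
15.35 [-0.822  0.791  2.137  1.229  0.497 -1.105] [ 0.4496 -0.1263  0.0176] [-0.078  0.918  0.322  0.218] tilt 26.7 az 39.0 f [-2.1 -1.4  2.6]
[[0.697, 0.626, 0.349], [0.558, -0.78, 0.283], [0.45, -0.003, -0.893]]
scaled total [ 0.176 -0.007  0.087] dist 0.059
[([123, 0, 13, 29, 166], [0.446, -0.115]), ([134, 30, 6, 11, 22], [0.445, -0.116]), ([147, 36, 5, 7, 22], [0.445, -0.117]), ([162, 85, 3, 4, 7], [0.444, -0.12]), ([604, 84, 4, 4, 10], [0.458, -0.137]), ([215, 122, 9, 11, 46], [0.444, -0.124]), ([179, 140, 12, 28, 110], [0.442, -0.123]), ([219, 142, 4, 5, 17], [0.443, -0.124]), ([258, 164, 8, 24, 59], [0.444, -0.127]), ([606, 185, 10, 11, 42], [0.453, -0.14]), ([412, 187, 18, 17, 157], [0.448, -0.133]), ([587, 190, 35, 28, 350], [0.452, -0.14]), ([618, 193, 14, 14, 71], [0.453, -0.141]), ([634, 211, 6, 8, 29], [0.453, -0.142]), ([269, 219, 2, 4, 6], [0.442, -0.129]), ([256, 225, 12, 12, 85], [0.441, -0.129]), ([290, 229, 20, 9, 82], [0.442, -0.13]), ([328, 228, 22, 10, 102], [0.444, -0.132]), ([233, 238, 4, 30, 73], [0.44, -0.128]), ([404, 241, 4, 24, 56], [0.445, -0.134]), ([524, 268, 34, 36, 747], [0.448, -0.14]), ([520, 285, 10, 11, 36], [0.447, -0.139]), ([505, 366, 23, 32, 359], [0.443, -0.141]), ([524, 366, 6, 6, 20], [0.444, -0.141])]
```

Call:
{"fn": "send_rows", "kwargs": {
  "commands": [
    {"x": 0.021,"y": -0.001,"z": 0.0104,"turn": 0,"gripper": 0.6},
    {"x": 0.021,"y": -0.001,"z": 0.0104,"turn": 0,"gripper": 0.6},
    {"x": 0.021,"y": -0.001,"z": 0.0104,"turn": 0,"gripper": 0.6},
    {"x": 0.021,"y": -0.001,"z": 0.0104,"turn": 0,"gripper": 0.6},
    {"x": 0.021,"y": -0.001,"z": 0.0104,"turn": 0,"gripper": 0.6}
  ]
}}

```text
t: 15.9
ee_pos: [0.4761, -0.1031, 0.0178]
tcp_rot: [-0.078, 0.918, 0.322, 0.218]
force: [-0.6, -0.2, 0.2]
gripper_width: 0.0347
grip_force: 0.6
```

Call:
{"fn": "send_rows", "kwargs": {
  "commands": [
    {"x": 0.016,"y": 0,"z": 0.008,"turn": 0,"gripper": 0.6},
    {"x": 0.012,"y": 0,"z": 0.006,"turn": 0,"gripper": 0.6}
  ]
}}

```text
t: 16.1
ee_pos: [0.4833, -0.0973, 0.0179]
tcp_rot: [-0.078, 0.918, 0.323, 0.218]
force: [-0.8, -0.6, 0.3]
gripper_width: 0.0348
grip_force: 0.6
```

```bash
python3 st.py; python3 go.py .4943 -.0878 .018
```

```text
16.1 [-0.71   0.788  2.096  1.245  0.486 -1.   ] [ 0.4833 -0.0973  0.0179] [-0.078  0.918  0.323  0.218] tilt 26.7 az 39.1 f [-0.8 -0.6  0.3]
[[0.697, 0.626, 0.349], [0.558, -0.78, 0.284], [0.45, -0.003, -0.893]]
scaled total [ 0.043 -0.002  0.021] dist 0.0145
```

Call:
{"fn": "send_rows", "kwargs": {
  "commands": [
    {"x": 0.012,"y": 0,"z": 0.006,"turn": 0,"gripper": 0.6},
    {"x": 0.012,"y": 0,"z": 0.006,"turn": 0,"gripper": 0.6},
    {"x": 0.009,"y": 0,"z": 0.0045,"turn": 0,"gripper": 0.6}
  ]
}}

```text
t: 16.4
ee_pos: [0.4919, -0.0907, 0.0179]
tcp_rot: [-0.078, 0.918, 0.322, 0.218]
force: [-0.4, -0.1, -0.5]
gripper_width: 0.0349
grip_force: 0.6
```

Call:
{"fn": "send_rows", "kwargs": {
  "commands": [
    {"x": 0.006,"y": 0,"z": 0.003,"turn": 0,"gripper": 0.6}
  ]
}}

```text
t: 16.5
ee_pos: [0.4934, -0.0894, 0.0179]
tcp_rot: [-0.078, 0.918, 0.322, 0.218]
force: [-1.5, -0.1, 0.4]
gripper_width: 0.0346
grip_force: 0.6
```

Call:
{"fn": "send_rows", "kwargs": {
  "commands": [
    {"x": 0.006,"y": 0,"z": 0.003,"turn": 0,"gripper": 0.6}
  ]
}}

```text
t: 16.6
ee_pos: [0.4948, -0.0883, 0.0179]
tcp_rot: [-0.078, 0.918, 0.322, 0.218]
force: [-1.4, -1.3, 0.3]
gripper_width: 0.0345
grip_force: 1.3
```

```bash
python3 st.py
```

```text
16.6 [-0.675  0.788  2.079  1.242  0.483 -0.958] [ 0.4948 -0.0883  0.0179] [-0.078  0.918  0.322  0.218] tilt 26.7 az 39.0 f [-1.4 -1.3  0.3]
[[0.697, 0.626, 0.349], [0.558, -0.78, 0.283], [0.45, -0.003, -0.893]]
```

Call:
{"fn": "send_rows", "kwargs": {
  "commands": [
    {"x": 0.006,"y": 0,"z": 0.003,"turn": 0,"gripper": 0.6}
  ]
}}

```text
t: 16.7
ee_pos: [0.4956, -0.0878, 0.0176]
tcp_rot: [-0.077, 0.918, 0.322, 0.216]
force: [-8.4, -6.9, 3.6]
gripper_width: 0.0348
grip_force: 4.6
```

Call:
{"fn": "send_rows", "kwargs": {
  "commands": [
    {"x": 0.006,"y": 0,"z": 0.003,"turn": 0,"gripper": 0.6}
  ]
}}

```text
t: 16.8
ee_pos: [0.4961, -0.0876, 0.0174]
tcp_rot: [-0.076, 0.919, 0.322, 0.215]
force: [-14.6, -10.2, 8.5]
gripper_width: 0.0349
grip_force: 8.1
```

Call:
{"fn": "send_rows", "kwargs": {
  "commands": [
    {"x": 0.006,"y": 0,"z": 0.003,"turn": 0,"gripper": 0.6}
  ]
}}

```text
t: 16.9
ee_pos: [0.4964, -0.0873, 0.0172]
tcp_rot: [-0.074, 0.919, 0.322, 0.214]
force: [-20.5, -15.9, 12.7]
gripper_width: 0.0347
grip_force: 11.7
```

The mill is home: contact force rose sharply at the predicted position. I'll back off, rise, and close the fingers somewhat for the bottle.

Call:
{"fn": "send_rows", "kwargs": {
  "commands": [
    {"x": -0.015,"y": 0,"z": -0.008,"turn": 0,"gripper": 0.6},
    {"x": -0.03,"y": 0,"z": -0.015,"turn": 0,"gripper": 0.6},
    {"x": -0.06,"y": 0,"z": -0.03,"turn": 0,"gripper": 0.6},
    {"x": -0.06,"y": 0,"z": -0.03,"turn": 0,"gripper": 0.6},
    {"x": 0,"y": 0,"z": -0.1,"turn": 0,"gripper": 0.6}
  ]
}}

```text
t: 17.4
ee_pos: [0.4443, -0.128, 0.0429]
tcp_rot: [-0.08, 0.918, 0.321, 0.217]
force: [0.6, 0.0, 0.5]
gripper_width: 0.0346
grip_force: 0.0
```

Call:
{"fn": "send_rows", "kwargs": {
  "commands": [
    {"x": 0.06,"y": 0,"z": -0.13,"turn": 0,"gripper": 0.82},
    {"x": 0.06,"y": 0,"z": -0.13,"turn": 0,"gripper": 0.82},
    {"x": 0.06,"y": 0,"z": -0.13,"turn": 0,"gripper": 0.82},
    {"x": 0.06,"y": 0,"z": -0.13,"turn": 0,"gripper": 0.82},
    {"x": 0.06,"y": 0,"z": -0.13,"turn": 0,"gripper": 0.82}
  ]
}}

```text
t: 17.9
ee_pos: [0.4395, -0.1323, 0.2612]
tcp_rot: [-0.078, 0.918, 0.322, 0.218]
force: [0.4, -0.3, -0.1]
gripper_width: 0.0162
grip_force: 0.0
```

Call:
{"fn": "send_rows", "kwargs": {
  "commands": [
    {"x": 0.06,"y": 0,"z": -0.13,"turn": 0,"gripper": 0.82},
    {"x": 0.06,"y": 0,"z": -0.13,"turn": 0,"gripper": 0.82},
    {"x": 0,"y": 0,"z": 0,"turn": -0.095,"gripper": 0.82},
    {"x": 0,"y": 0,"z": 0,"turn": 0,"gripper": 0.82}
  ]
}}

```text
t: 18.3
ee_pos: [0.438, -0.1348, 0.3464]
tcp_rot: [-0.06, 0.891, 0.39, 0.223]
force: [-0.0, 0.4, -0.5]
gripper_width: 0.0159
grip_force: 0.0
```

```bash
python3 st.py; python3 go.py .42 -.385 .35
python3 - <<'E'
from h import *
d=wgrab('w4'); A=grab('scene','s4')
# timer: white/red blob in scene
f=A['frame'].astype(int); m=((f.min(2)>150)*255).astype(np.uint8); k=np.zeros_like(m); k[255:295,350:395]=m[255:295,350:395]
n,l,s,c=cv2.connectedComponentsWithStats(k); i=1+s[1:,4].argmax(); print('timer white',s[i],c[i],ray(A,*c[i],.035))
E
```

```text
18.3 [-0.859  0.104  1.842  0.499  1.222 -0.294] [ 0.438  -0.1348  0.3464] [-0.06   0.891  0.39   0.223] tilt 26.8 az 38.8 f [-0.   0.4 -0.5]
[[0.596, 0.723, 0.351], [0.669, -0.688, 0.282], [0.445, 0.067, -0.893]]
scaled total [-0.588  0.531 -0.267] dist 0.2509
timer white [358 258  31  22 462] [373.34632035 269.45887446] [ 0.41389551 -0.49881259  0.035     ]
```

Call:
{"fn": "send_rows", "kwargs": {
  "commands": [
    {"x": -0.098,"y": 0.0885,"z": -0.0445,"turn": 0,"gripper": 0.82},
    {"x": -0.098,"y": 0.0885,"z": -0.0445,"turn": 0,"gripper": 0.82},
    {"x": -0.098,"y": 0.0885,"z": -0.0445,"turn": 0,"gripper": 0.82},
    {"x": -0.098,"y": 0.0885,"z": -0.0445,"turn": 0,"gripper": 0.82},
    {"x": -0.098,"y": 0.0885,"z": -0.0445,"turn": 0,"gripper": 0.82}
  ]
}}

```text
t: 18.9
ee_pos: [0.4223, -0.3441, 0.346]
tcp_rot: [-0.064, 0.892, 0.388, 0.223]
force: [1.2, -0.8, 0.4]
gripper_width: 0.0158
grip_force: 0.0
```

Call:
{"fn": "send_rows", "kwargs": {
  "commands": [
    {"x": -0.098,"y": 0.0885,"z": -0.0445,"turn": 0,"gripper": 0.82},
    {"x": 0,"y": 0,"z": 0,"turn": 0,"gripper": 0.82},
    {"x": 0,"y": 0,"z": 0,"turn": 0,"gripper": 0.82}
  ]
}}

```text
t: 19.2
ee_pos: [0.4194, -0.3849, 0.3462]
tcp_rot: [-0.064, 0.892, 0.388, 0.223]
force: [-0.4, 1.2, -0.6]
gripper_width: 0.0153
grip_force: 0.0
```

```bash
python3 st.py; python3 go.py .427 -.378 .10
python3 - <<'E'
from h import *
d=wgrab('w5'); f=d['frame']; h=cv2.cvtColor(f,cv2.COLOR_RGB2HSV)
m=cv2.inRange(h,np.array([165,60,60]),np.array([179,255,255]))|cv2.inRange(h,np.array([0,150,90]),np.array([5,255,255]))
n,l,s,c=cv2.connectedComponentsWithStats(m)
print([(s[i].tolist(),ray(d,*c[i],.262)[:2].round(3).tolist()) for i in range(1,n) if s[i,4]>80])
# mill knob in w5 (look near predicted)
p=(d['R']@np.array([.52,-.067,.168])+d['t']); print('mill pred px',d['fx']*p[0]/p[2]+d['cx'],d['fy']*p[1]/p[2]+d['cy'])
m=((f.min(2)>150)*255).astype(np.uint8); n,l,s,c=cv2.connectedComponentsWithStats(m)
print([(c[i].round(),ray(d,*c[i],.168)[:2].round(3).tolist(),s[i,4]) for i in range(1,n) if 8<s[i,4]<120 and c[i][1]<200])
E
```

```text
19.2 [-1.174  0.363  1.479  0.45   1.457 -0.512] [ 0.4194 -0.3849  0.3462] [-0.064  0.892  0.388  0.223] tilt 26.9 az 39.5 f [-0.4  1.2 -0.6]
[[0.599, 0.721, 0.348], [0.664, -0.691, 0.288], [0.448, 0.059, -0.892]]
scaled total [-0.337 -0.046  0.748] dist 0.2465
[([594, 168, 42, 49, 675], [0.643, -0.53]), ([619, 179, 21, 15, 126], [0.668, -0.541])]
mill pred px 198.91844554115556 19.368292685227004
[(array([201.,   4.]), [0.537, -0.05], np.int32(80)), (array([233.,   3.]), [0.57, -0.076], np.int32(47)), (array([374.,   2.]), [0.715, -0.197], np.int32(16)), (array([377.,  11.]), [0.708, -0.211], np.int32(13)), (array([236.,  20.]), [0.554, -0.099], np.int32(55)), (array([200.,  20.]), [0.52, -0.069], np.int32(75)), (array([224.,  20.]), [0.543, -0.089], np.int32(95)), (array([239.,  34.]), [0.545, -0.117], np.int32(43)), (array([295.,  41.]), [0.592, -0.173], np.int32(81)), (array([244.,  78.]), [0.507, -0.169], np.int32(11)), (array([209.,  89.]), [0.466, -0.153], np.int32(36)), (array([312.,  85.]), [0.565, -0.233], np.int32(9)), (array([244.,  99.]), [0.489, -0.191], np.int32(39)), 
[... 1178 characters left out ...]
)), (array([253., 183.]), [0.427, -0.279], np.int32(15)), (array([343., 182.]), [0.505, -0.35], np.int32(14)), (array([363., 187.]), [0.517, -0.37], np.int32(37)), (array([222., 186.]), [0.399, -0.258], np.int32(9)), (array([272., 186.]), [0.441, -0.296], np.int32(18)), (array([346., 187.]), [0.503, -0.356], np.int32(13)), (array([247., 192.]), [0.415, -0.283], np.int32(18)), (array([340., 191.]), [0.494, -0.355], np.int32(10)), (array([268., 193.]), [0.432, -0.3], np.int32(24)), (array([221., 193.]), [0.393, -0.264], np.int32(12)), (array([258., 199.]), [0.419, -0.298], np.int32(89)), (array([388., 197.]), [0.531, -0.398], np.int32(20)), (array([192., 199.]), [0.365, -0.248], np.int32(13))]
```

The mill's knob shows at (0.520,−0.069), as predicted: standing home. Now I'll descend behind the bottle.

Call:
{"fn": "send_rows", "kwargs": {
  "commands": [
    {"x": -0.056,"y": -0.008,"z": 0.125,"turn": 0,"gripper": 0.82},
    {"x": -0.056,"y": -0.008,"z": 0.125,"turn": 0,"gripper": 0.82},
    {"x": -0.056,"y": -0.008,"z": 0.125,"turn": 0,"gripper": 0.82},
    {"x": -0.056,"y": -0.008,"z": 0.125,"turn": 0,"gripper": 0.82},
    {"x": -0.056,"y": -0.008,"z": 0.125,"turn": 0,"gripper": 0.82}
  ]
}}

```text
t: 19.75
ee_pos: [0.427, -0.3772, 0.1417]
tcp_rot: [-0.062, 0.891, 0.39, 0.223]
force: [0.0, 0.2, -0.5]
gripper_width: 0.0156
grip_force: 0.0
```

Call:
{"fn": "send_rows", "kwargs": {
  "commands": [
    {"x": -0.056,"y": -0.008,"z": 0.125,"turn": 0,"gripper": 0.82},
    {"x": 0,"y": 0,"z": 0,"turn": 0,"gripper": 0.82}
  ]
}}

```text
t: 19.95
ee_pos: [0.4266, -0.3729, 0.0972]
tcp_rot: [-0.068, 0.891, 0.389, 0.223]
force: [-1.1, 0.8, 0.3]
gripper_width: 0.0157
grip_force: 0.0
```

```bash
python3 st.py; python3 go.py .425 -.378 .026
```

```text
19.95 [-1.153  0.691  1.717  0.559  0.957 -0.784] [ 0.4266 -0.3729  0.0972] [-0.068  0.891  0.389  0.223] tilt 26.9 az 40.6 f [-1.1  0.8  0.3]
[[0.598, 0.724, 0.344], [0.663, -0.688, 0.295], [0.45, 0.052, -0.892]]
scaled total [-0.121 -0.004  0.205] dist 0.0714
```

Call:
{"fn": "send_rows", "kwargs": {
  "commands": [
    {"x": -0.04,"y": 0,"z": 0.068,"turn": 0,"gripper": 0.82},
    {"x": -0.04,"y": 0,"z": 0.068,"turn": 0,"gripper": 0.82}
  ]
}}

```text
t: 20.15
ee_pos: [0.4292, -0.383, 0.0565]
tcp_rot: [-0.06, 0.891, 0.39, 0.223]
force: [0.2, -1.0, -0.0]
gripper_width: 0.0154
grip_force: 0.0
```

Call:
{"fn": "send_rows", "kwargs": {
  "commands": [
    {"x": -0.04,"y": 0,"z": 0.068,"turn": 0,"gripper": 0.82},
    {"x": 0,"y": 0,"z": 0,"turn": 0,"gripper": 0.82}
  ]
}}

```text
t: 20.35
ee_pos: [0.4281, -0.384, 0.031]
tcp_rot: [-0.063, 0.891, 0.39, 0.223]
force: [-0.0, 0.2, 0.1]
gripper_width: 0.0155
grip_force: 0.0
```

```bash
python3 st.py; python3 go.py .457 -.323 .024
python3 - <<'E'
from h import *
A=grab('scene','s6'); f=A['frame'].astype(int); m=((f.min(2)>150)*255).astype(np.uint8); k=np.zeros_like(m); k[255:295,350:395]=m[255:295,350:395]
n,l,s,c=cv2.connectedComponentsWithStats(k); i=1+s[1:,4].argmax(); print('timer white',s[i],c[i])
E
```

```text
20.35 [-1.159  0.81   1.715  0.614  0.853 -0.878] [ 0.4281 -0.384   0.031 ] [-0.063  0.891  0.39   0.223] tilt 26.8 az 39.3 f [-0.   0.2  0.1]
[[0.597, 0.723, 0.349], [0.667, -0.688, 0.286], [0.447, 0.062, -0.893]]
scaled total [ 0.183 -0.072  0.113] dist 0.0679
timer white [358 258  31  24 482] [373.54771784 269.62033195]
```

Call:
{"fn": "send_rows", "kwargs": {
  "commands": [
    {"x": 0.016,"y": -0.006,"z": 0.015,"turn": 0,"gripper": 0.82},
    {"x": 0.016,"y": -0.006,"z": 0.015,"turn": 0,"gripper": 0.82},
    {"x": 0.016,"y": -0.006,"z": 0.01,"turn": 0,"gripper": 0.82},
    {"x": 0.016,"y": -0.006,"z": 0.009,"turn": 0,"gripper": 0.82},
    {"x": 0.016,"y": -0.006,"z": 0.009,"turn": 0,"gripper": 0.82}
  ]
}}

```text
t: 20.9
ee_pos: [0.4425, -0.359, 0.0261]
tcp_rot: [-0.06, 0.892, 0.39, 0.223]
force: [-3.5, -4.9, 3.7]
gripper_width: 0.0156
grip_force: 2.5
```

Call:
{"fn": "send_rows", "kwargs": {
  "commands": [
    {"x": 0.016,"y": -0.006,"z": 0.009,"turn": 0,"gripper": 0.82},
    {"x": 0.016,"y": -0.006,"z": 0.009,"turn": 0,"gripper": 0.82},
    {"x": 0.016,"y": -0.006,"z": 0.009,"turn": 0,"gripper": 0.82}
  ]
}}

```text
t: 21.2
ee_pos: [0.4503, -0.3451, 0.025]
tcp_rot: [-0.058, 0.892, 0.39, 0.223]
force: [-2.4, -5.9, 2.8]
gripper_width: 0.016
grip_force: 2.4
```

```bash
python3 st.py
cat > bot.py <<'E'
from h import *
import sys
# bottle: cap top + green blob foot, scene & side
for nm in('scene','side'):
    d=grab(nm,nm+sys.argv[1]); h=cv2.cvtColor(d['frame'],cv2.COLOR_RGB2HSV)
    m=cv2.inRange(h,np.array([0,120,60]),np.array([8,255,255]))|cv2.inRange(h,np.array([172,120,60]),np.array([179,255,255])); k=np.zeros_like(m); k[110:175,315:400]=m[110:175,315:400]
    n,l,s,c=cv2.connectedComponentsWithStats(k); i=1+s[1:,4].argmax()
    top=ray(d,c[i][0],c[i][1]-1,.257)
    m=cv2.inRange(h,np.array([25,40,5]),np.array([95,255,90])); k=np.zeros_like(m); k[130:260,310:400]=m[130:260,310:400]
    n,l,s2,c2=cv2.connectedComponentsWithStats(k); j=1+s2[1:,4].argmax(); print(nm,'cap',s[i].tolist(),top[:2].round(3),'green',s2[j].tolist())
E
python3 bot.py 7
```

```text
21.2 [-1.092  0.809  1.768  0.675  0.781 -0.883] [ 0.4503 -0.3451  0.025 ] [-0.058  0.892  0.39   0.223] tilt 26.6 az 38.3 f [-2.4 -5.9  2.8]
[[0.597, 0.721, 0.352], [0.669, -0.69, 0.277], [0.442, 0.07, -0.894]]Traceback (most recent call last):
  File "bot.py", line 7, in <module>
    n,l,s,c=cv2.connectedComponentsWithStats(k); i=1+s[1:,4].argmax()
                                                     ~~~~~~~~~~~~~~^^
ValueError: attempt to get argmax of an empty sequence
```

```bash
cat > bot.py <<'E'
from h import *
import sys
for nm in('scene','side'):
    d=grab(nm,nm+sys.argv[1]); h=cv2.cvtColor(d['frame'],cv2.COLOR_RGB2HSV)
    for lab,m,b in(('cap',cv2.inRange(h,np.array([0,120,60]),np.array([8,255,255]))|cv2.inRange(h,np.array([172,120,60]),np.array([179,255,255])),(90,190)),('green',cv2.inRange(h,np.array([25,40,5]),np.array([95,255,90])),(130,262))):
        k=np.zeros_like(m); k[b[0]:b[1],290:410]=m[b[0]:b[1],290:410]; n,l,s,c=cv2.connectedComponentsWithStats(k)
        for i in range(1,n):
            if s[i,4]>40: print(nm,lab,s[i].tolist(),c[i].round(1),ray(d,c[i][0],c[i][1]-1,.257)[:2].round(3) if lab=='cap' else ray(d,s[i,0]+s[i,2]/2,s[i,1]+s[i,3]-.5)[:2].round(3))
E
python3 bot.py 8; python3 -c "
from h import *
a=load('scene8')['frame'][90:290,220:420,::-1]; b=load('side8')['frame'][90:290,240:440,::-1]
cv2.imwrite('pics/c4.png',np.hstack([cv2.resize(i,(400,400),interpolation=cv2.INTER_CUBIC) for i in(a,b)]))"
```

```text
scene green [333, 237, 7, 9, 56] [335.9 241.4] [ 0.465 -0.333]
side green [347, 231, 7, 7, 42] [349.8 234. ] [ 0.467 -0.33 ]
```

View pics/c4.png

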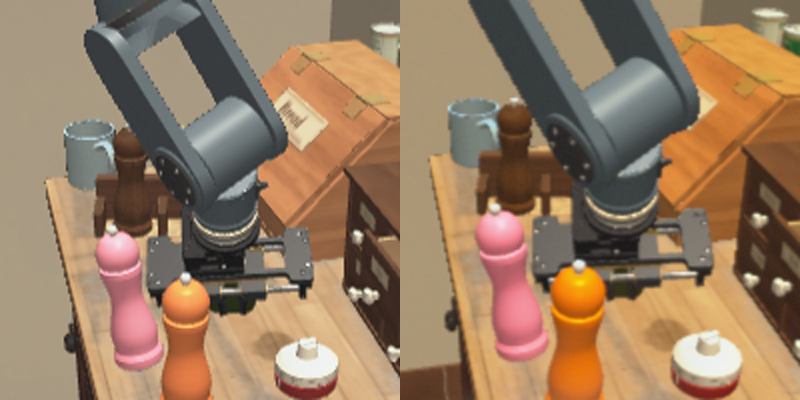

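The view shows the mill standing in the near bay. The bottle is hidden behind the hand, which is well clear of chest, timer and look-alikes. I'll push on at azimuth ~58°.

```bash
python3 go.py .508 -.252 .025
```

```text
scaled total [ 0.318 -0.068  0.152] dist 0.1079
```

Call:
{"fn": "send_rows", "kwargs": {
  "commands": [
    {"x": 0.021,"y": -0.0045,"z": 0.0101,"turn": 0,"gripper": 0.82},
    {"x": 0.021,"y": -0.0045,"z": 0.0101,"turn": 0,"gripper": 0.82},
    {"x": 0.021,"y": -0.0045,"z": 0.0101,"turn": 0,"gripper": 0.82},
    {"x": 0.021,"y": -0.0045,"z": 0.0101,"turn": 0,"gripper": 0.82},
    {"x": 0.021,"y": -0.0045,"z": 0.0101,"turn": 0,"gripper": 0.82}
  ]
}}

```text
t: 21.85
ee_pos: [0.469, -0.3119, 0.0245]
tcp_rot: [-0.061, 0.891, 0.39, 0.223]
force: [-1.9, -3.3, 2.5]
gripper_width: 0.0157
grip_force: 2.1
```

```bash
python3 st.py
python3 - <<'E'
from h import *
d=wgrab('w9'); f=d['frame']; h=cv2.cvtColor(f,cv2.COLOR_RGB2HSV)
for v in range(0,220,20): 
    g=np.where((h[v,:,0]>28)&(h[v,:,0]<95)&(h[v,:,1]>60)&(f[v].max(1)<110))[0]
    print(v,len(g),(np.percentile(g,[1,99]) if len(g) else None),f[v,320].tolist())
E
```

```text
21.85 [-1.031  0.804  1.797  0.714  0.748 -0.868] [ 0.469  -0.3119  0.0245] [-0.061  0.891  0.39   0.223] tilt 26.7 az 39.0 f [-1.9 -3.3  2.5]
[[0.597, 0.723, 0.349], [0.668, -0.688, 0.283], [0.445, 0.064, -0.893]]
0 431 [213.3 634.7] [33, 41, 15]
20 419 [217.18 626.82] [33, 42, 17]
40 388 [219.87 599.13] [35, 43, 17]
60 307 [218.06 519.94] [32, 42, 15]
80 262 [223.61 479.39] [34, 43, 15]
100 217 [234.16 447.84] [35, 44, 17]
120 171 [252.7 419.3] [37, 46, 20]
140 134 [266.33 396.67] [38, 46, 21]
160 108 [277.14 383.86] [41, 47, 23]
180 87 [284.72 370.14] [47, 51, 27]
200 52 [297.51 355.96] [56, 57, 33]
```

```bash
cat > face.py <<'E'
from h import *
import sys
s=manip.get_state(); d=wgrab('wf'+sys.argv[1]); f=d['frame']; h=cv2.cvtColor(f,cv2.COLOR_RGB2HSV); C=-d['R'].T@d['t']
L=[];Rr=[]
for v in range(100,200,6):
    g=(h[v,:,0]>28)&(h[v,:,0]<95)&(h[v,:,1]>60)&(f[v].max(1)<110); x=np.where(g)[0]
    if len(x)<20: continue
    for u,o in((np.percentile(x,1),L),(np.percentile(x,99),Rr)): o.append(d['R'].T@np.array([(u-d['cx'])/d['fx'],(v-d['cy'])/d['fy'],1]))
def plane(o):  # horizontal azimuth of vertical plane through the camera and each ray
    return np.degrees(np.arctan2([r[1] for r in o],[r[0] for r in o]))
print('cam',C.round(3),'L az',plane(L).round(1),'R az',plane(Rr).round(1))
q=s['tcp_rot'];R=Ro.from_quat([q[1],q[2],q[3],q[0]]).as_matrix(); x=R[:2,0]/np.hypot(*R[:2,0]); y=np.array([x[1],-x[0]]); p0=s['ee_pos'][:2]+.0134*x
for o in(L,Rr):
    a=np.radians(np.median(plane(o)[:8])); r=np.array([np.cos(a),np.sin(a)]); t=((p0-C[:2])@x)/(r@x); X=C[:2]+t*r; print('edge on face',X.round(4),'lateral(right+)',((X-p0)@y).round(4))
E
python3 face.py 1
```

```text
cam [ 0.455 -0.309  0.189] L az [66.3 66.7 65.7 65.7 65.3 64.5 63.7 61.4 62.  60.4 60.6 59.1 58.7 56.9
 54.8 54.3 52.7] R az [4.4 5.8 6.  6.9 7.3 7.1 7.1 7.4 7.2 7.4 7.1 6.1 6.8 5.1 5.  5.6 7.2]
edge on face [ 0.4646 -0.2881] lateral(right+) -0.0182
edge on face [ 0.4837 -0.3053] lateral(right+) 0.0075
```

Run:
```python
from h import *
f=load('wf1')['frame'].astype(int)
for v in range(0,216,12): print('%3d '%v+' '.join('%02x%02x%02x'%tuple(f[v,u]//1) for u in range(180,560,20)))
```

```text
0 493b27 39321d 2c2d16 242a11 222a12 202911 1f280d 212a14 202810 212911 20280e 21290e 212a12 212912 20280d 20280f 20260d 202811 20270f
 12 4b3c27 3a341e 2d2e17 272c14 242b14 212b11 212a11 212912 222b13 222b11 20280f 242e12 222a11 212910 1f280e 212a11 21280f 212810 222913
 24 4f402b 3e3822 31311a 272c14 252c13 212a10 222c12 222b11 222b11 212910 20290e 222a12 202a11 222a10 222910 232b14 222b13 242a12 242b13
 36 51422e 3f3824 32301c 282d15 242c14 222b12 232b12 212a0f 222a11 242c13 212a10 212a11 212b11 222a12 232b12 232a11 252c14 272c14 2a2b13
 48 5e4a3c 443c28 36331e 2d301b 262d16 242c15 232c13 212a10 222a11 222a10 212b12 222b12 212a11 232c12 232b12 272d14 282d14 2c2e17 31321a
 60 e3c09c 463d2b 393722 2e311a 282e16 242b12 232b11 232b12 222b11 232c13 252f10 222b12 222a10 262c14 252b12 292d13 2e2f16 34331c 38341c
 72 e1c9b7 49412e 3b3926 31321d 282e15 252d14 232a11 222c11 232c11 232c14 232c11 22290f 252c14 252c12 2a2e15 2f3018 37341d 3c371d 423a22
 84 e4ccb3 624a3f 3e3a28 35361f 2c311a 272e15 242c12 232c13 232c12 232c12 232b12 232c12 262d13 292e15 2f3018 36341c 3e371e 453b23 eed6b3
 96 e2
[... 663 characters left out ...]
c f9dca6 fbe4b6
156 e7cfb4 e9cca9 eacda8 5a4237 423c27 363720 2e3019 292e15 282f16 2b3018 31321a 3d3820 493d24 58462d fce7b7 f8dba4 fadfa9 f8daa6 ebc294
168 e6c8a6 e9c8a3 f5dcb2 f1d8b1 453e29 393821 30331a 2b3018 2b3019 2e3118 37361e 443c24 50432a fbe6b8 fbe4b7 fde9b7 fadfa9 f6d39f f8e0b6
180 f1d4a9 f8dfb1 f8dfb0 efd8b6 49402c 3e3b25 33341d 31341c 30331b 34341d 3d3922 473e27 f1d2a9 fbe4b4 fbe3b1 fce8b7 fae0ab f8daa6 f7deb7
192 f9e0b3 fae1b2 f8e0b3 f3ddbb e8caa8 423e27 393821 35351e 34351e 383820 403a23 ecd8ba f9e2b5 fbe5b4 fce5b2 fce6b4 fce5b1 fae0ae f8deb2
204 f8deb1 fbe4b6 f7dbab f5dcb2 e8ccaa 454129 3e3d25 3a3a22 3c3a23 3f3b24 e8d3b8 f0d5ae fae2b4 fce6b6 fce5b0 fce8bd f4d19d f9e1b8 f7dfb8
```

```bash
sed -i 's/g=(h\[v,:,0\]>28).*; x=np.where(g)\[0\]/g=f[v].max(1)<110; g[:150]=0; x=np.where(g)[0]; b=np.where(np.diff(x)>3)[0]; i0=np.searchsorted(x,330); x=x[(x>=(x[b[b<i0]+1].max() if (b<i0).any() else 0))\&(x<=(x[b[b>=i0]].min() if (b>=i0).any() else 999))]/' face.py; python3 face.py 2
```

```text
cam [ 0.455 -0.309  0.188] L az [76.4 76.2 76.3 76.4 76.2 76.3 76.5 76.3 76.4 76.6 76.3 76.5 76.7 76.4
 76.6 75.7 74.5] R az [-6.5 -6.5 -6.5 -6.3 -6.3 -6.3 -6.3 -6.3 -6.3 -6.3 -6.3 -6.3 -6.5 -6.5
 -6.7 -6.7 -6.8]
edge on face [ 0.4607 -0.285 ] lateral(right+) -0.023
edge on face [ 0.4921 -0.313 ] lateral(right+) 0.0191
```

The edges give constant azimuths, so the bottle is upright, with its flat face aligned on the fingers and centred within ~2 mm. I'll keep pushing.

```bash
python3 go.py .561 -.163 .024
```

```text
scaled total [ 0.51  -0.115  0.249] dist 0.1739
```

Call:
{"fn": "send_rows", "kwargs": {
  "commands": [
    {"x": 0.021,"y": -0.0045,"z": 0.0101,"turn": 0,"gripper": 0.82},
    {"x": 0.021,"y": -0.0045,"z": 0.0101,"turn": 0,"gripper": 0.82},
    {"x": 0.021,"y": -0.0045,"z": 0.0101,"turn": 0,"gripper": 0.82},
    {"x": 0.021,"y": -0.0045,"z": 0.0101,"turn": 0,"gripper": 0.82},
    {"x": 0.021,"y": -0.0045,"z": 0.0101,"turn": 0,"gripper": 0.82}
  ]
}}

```text
t: 22.5
ee_pos: [0.4882, -0.2817, 0.0244]
tcp_rot: [-0.062, 0.891, 0.39, 0.223]
force: [-1.6, -2.4, 0.3]
gripper_width: 0.0154
grip_force: 1.4
```

Call:
{"fn": "send_rows", "kwargs": {
  "commands": [
    {"x": 0.021,"y": -0.0045,"z": 0.0101,"turn": 0,"gripper": 0.82},
    {"x": 0.021,"y": -0.0045,"z": 0.0101,"turn": 0,"gripper": 0.82},
    {"x": 0.021,"y": -0.0045,"z": 0.0101,"turn": 0,"gripper": 0.82},
    {"x": 0.021,"y": -0.0045,"z": 0.0101,"turn": 0,"gripper": 0.82},
    {"x": 0.021,"y": -0.0045,"z": 0.0101,"turn": 0,"gripper": 0.82}
  ]
}}

```text
t: 23.0
ee_pos: [0.5074, -0.2519, 0.0245]
tcp_rot: [-0.062, 0.891, 0.39, 0.223]
force: [-1.2, -1.9, -1.2]
gripper_width: 0.0154
grip_force: 1.2
```

```bash
python3 st.py; python3 face.py 3; python3 go.py .561 -.163 .024
```

```text
23.0 [-0.905  0.798  1.831  0.792  0.685 -0.826] [ 0.5074 -0.2519  0.0245] [-0.062  0.891  0.39   0.223] tilt 26.7 az 39.1 f [-1.2 -1.9 -1.2]
[[0.597, 0.723, 0.349], [0.668, -0.688, 0.284], [0.445, 0.064, -0.893]]
cam [ 0.493 -0.25   0.189] L az [76.4 76.  76.4 76.2 76.3 76.5 76.6 76.8 76.6 76.7 76.5 76.7 76.9 76.7
 76.9 76.  74.9] R az [-7.1 -7.  -7.1 -7.2 -7.2 -7.1 -7.1 -7.1 -6.9 -7.  -7.  -7.  -7.  -7.1
 -7.4 -7.1 -7.5]
edge on face [ 0.499  -0.2264] lateral(right+) -0.0232
edge on face [ 0.5306 -0.2547] lateral(right+) 0.0192
scaled total [ 0.3   -0.072  0.147] dist 0.1025
```

```bash
python3 go.py .5245 -.205 .024
```

```text
scaled total [ 0.134 -0.064  0.065] dist 0.0486
```

Call:
{"fn": "send_rows", "kwargs": {
  "commands": [
    {"x": 0.0195,"y": -0.0095,"z": 0.0095,"turn": 0,"gripper": 0.82},
    {"x": 0.0195,"y": -0.0095,"z": 0.0095,"turn": 0,"gripper": 0.82},
    {"x": 0.0195,"y": -0.0095,"z": 0.0095,"turn": 0,"gripper": 0.82},
    {"x": 0.0195,"y": -0.0095,"z": 0.0095,"turn": 0,"gripper": 0.82}
  ]
}}

```text
t: 23.45
ee_pos: [0.5173, -0.2258, 0.0243]
tcp_rot: [-0.061, 0.891, 0.39, 0.223]
force: [-1.4, -3.7, 1.5]
gripper_width: 0.0159
grip_force: 1.8
```

```bash
cat >> face.py <<'E'
bc=None
E=[]
for o in(L,Rr):
    a=np.radians(np.median(plane(o)[:8])); r=np.array([np.cos(a),np.sin(a)]); E.append(C[:2]+((p0-C[:2])@x)/(r@x)*r)
bc=(E[0]+E[1])/2+.029*x; dd=np.array([.683,.73]); ee=np.array([-.73,.683]); bf=np.array([.6097,-.1065]); print('bottle',bc.round(4),'in bay_far: x',((bc-bf)@dd).round(4),'y',((bc-bf)@ee).round(4),'face az',np.degrees(np.arctan2(x[1],x[0])).round(1))
E
python3 face.py 4; python3 st.py
```

```text
cam [ 0.503 -0.224  0.188] L az [75.2 75.  75.1 75.1 75.2 75.  75.  75.1 75.2 75.3 75.4 75.6 75.2 75.4
 75.5 74.5 73.9] R az [-8.1 -8.  -8.1 -8.1 -8.2 -8.1 -8.2 -8.1 -8.  -8.  -7.9 -8.  -8.1 -8.2
 -8.3 -8.2 -8.3]
edge on face [ 0.5092 -0.2006] lateral(right+) -0.0228
edge on face [ 0.5412 -0.2292] lateral(right+) 0.0201
bottle [ 0.5445 -0.1933] in bay_far: x -0.1079 y -0.0117 face az 48.2
23.5 [-0.856  0.794  1.855  0.833  0.655 -0.824] [ 0.5172 -0.2241  0.0244] [-0.062  0.891  0.39   0.223] tilt 26.8 az 39.2 f [-0.1 -0.5  0.5]
[[0.596, 0.723, 0.349], [0.668, -0.688, 0.285], [0.446, 0.064, -0.893]]
```

Call:
{"fn": "send_rows", "kwargs": {
  "commands": [
    {"x": 0.0195,"y": -0.0095,"z": 0.0095,"turn": 0,"gripper": 0.82},
    {"x": 0.0195,"y": -0.0095,"z": 0.0095,"turn": 0,"gripper": 0.82},
    {"x": 0.02,"y": -0.007,"z": 0.0097,"turn": 0,"gripper": 0.82}
  ]
}}

```text
t: 23.8
ee_pos: [0.5249, -0.2058, 0.0239]
tcp_rot: [-0.061, 0.891, 0.39, 0.223]
force: [-2.1, -3.4, 1.6]
gripper_width: 0.0155
grip_force: 1.9
```

```bash
python3 face.py 5; python3 st.py
python3 - <<'E'
from h import *
# straight along d for 60 mm
s=manip.get_state(); q=s['tcp_rot']; R=Ro.from_quat([q[1],q[2],q[3],q[0]]).as_matrix()
v=R.T@(np.array([.683*.01,.73*.01,(.024-s['ee_pos'][2])/7])); print('per 10mm',(v/.3).round(4))
E
```

```text
cam [ 0.511 -0.204  0.188] L az [75.  75.6 76.  75.8 76.3 76.1 74.8 74.9 74.9 75.  75.1 75.2 75.4 75.
 75.1 73.4 73.4] R az [-8.3 -8.3 -8.3 -8.3 -8.2 -8.3 -8.2 -8.2 -8.1 -8.1 -8.  -8.1 -8.2 -8.3
 -8.4 -8.3 -8.5]
edge on face [ 0.5168 -0.1805] lateral(right+) -0.0229
edge on face [ 0.5491 -0.2095] lateral(right+) 0.0205
bottle [ 0.5523 -0.1734] in bay_far: x -0.088 y -0.0038 face az 48.2
23.85 [-0.818  0.793  1.867  0.861  0.634 -0.818] [ 0.525  -0.2044  0.024 ] [-0.062  0.891  0.39   0.223] tilt 26.8 az 39.2 f [-0.2 -2.9  1.4]
[[0.596, 0.723, 0.349], [0.668, -0.688, 0.285], [0.446, 0.063, -0.893]]
per 10mm [ 0.0298 -0.0003  0.0149]
```

Call:
{"fn": "send_rows", "kwargs": {
  "commands": [
    {"x": 0.015,"y": -0.0005,"z": 0.0075,"turn": 0,"gripper": 0.82},
    {"x": 0.015,"y": -0.0005,"z": 0.0075,"turn": 0,"gripper": 0.82},
    {"x": 0.015,"y": -0.0005,"z": 0.0075,"turn": 0,"gripper": 0.82}
  ]
}}

```text
t: 24.15
ee_pos: [0.5348, -0.1944, 0.0237]
tcp_rot: [-0.062, 0.891, 0.39, 0.223]
force: [-3.2, -2.9, 1.3]
gripper_width: 0.0156
grip_force: 1.9
```

Call:
{"fn": "send_rows", "kwargs": {
  "commands": [
    {"x": 0.015,"y": -0.0005,"z": 0.0075,"turn": 0,"gripper": 0.82},
    {"x": 0.015,"y": -0.0005,"z": 0.0075,"turn": 0,"gripper": 0.82},
    {"x": 0.015,"y": -0.0005,"z": 0.0075,"turn": 0,"gripper": 0.82}
  ]
}}

```text
t: 24.45
ee_pos: [0.5452, -0.1833, 0.0237]
tcp_rot: [-0.062, 0.891, 0.39, 0.223]
force: [-2.3, -1.2, 0.6]
gripper_width: 0.0154
grip_force: 1.8
```

```bash
python3 face.py 6; python3 st.py
```

```text
cam [ 0.531 -0.181  0.188] L az [75.6 75.7 75.5 75.6 75.7 75.8 75.5 76.  77.7 79.4 82.1 88.  75.4 75.6
 75.7 75.7 74.2] R az [-7.7 -7.8 -7.7 -7.9 -7.8 -7.8 -7.7 -7.8 -7.7 -7.7 -7.6 -7.6 -7.7 -7.8
 -7.9 -7.7 -8.1]
edge on face [ 0.5371 -0.1581] lateral(right+) -0.0229
edge on face [ 0.569  -0.1867] lateral(right+) 0.02
bottle [ 0.5724 -0.1508] in bay_far: x -0.0578 y -0.003 face az 48.2
24.5 [-0.758  0.795  1.854  0.878  0.619 -0.773] [ 0.5456 -0.1826  0.0238] [-0.062  0.891  0.39   0.223] tilt 26.8 az 39.1 f [-0.8 -1.3  0.7]
[[0.596, 0.723, 0.35], [0.668, -0.688, 0.284], [0.446, 0.064, -0.893]]
```

Bottle is entering the bay freely. About 29 mm to go.

Call:
{"fn": "send_rows", "kwargs": {
  "commands": [
    {"x": 0.015,"y": -0.0005,"z": 0.0075,"turn": 0,"gripper": 0.82},
    {"x": 0.015,"y": -0.0005,"z": 0.0075,"turn": 0,"gripper": 0.82},
    {"x": 0.015,"y": -0.0005,"z": 0.0075,"turn": 0,"gripper": 0.82},
    {"x": 0.012,"y": 0,"z": 0.006,"turn": 0,"gripper": 0.82}
  ]
}}

```text
t: 24.9
ee_pos: [0.558, -0.1691, 0.0236]
tcp_rot: [-0.062, 0.891, 0.39, 0.223]
force: [-2.2, -2.5, 0.7]
gripper_width: 0.016
grip_force: 1.8
```

Call:
{"fn": "send_rows", "kwargs": {
  "commands": [
    {"x": 0.01,"y": 0,"z": 0.005,"turn": 0,"gripper": 0.82}
  ]
}}

```text
t: 25.0
ee_pos: [0.5603, -0.1667, 0.0236]
tcp_rot: [-0.062, 0.891, 0.39, 0.223]
force: [-2.4, -2.3, 0.5]
gripper_width: 0.0158
grip_force: 1.8
```

Call:
{"fn": "send_rows", "kwargs": {
  "commands": [
    {"x": 0.008,"y": 0,"z": 0.004,"turn": 0,"gripper": 0.82}
  ]
}}

```text
t: 25.1
ee_pos: [0.5621, -0.1649, 0.0236]
tcp_rot: [-0.062, 0.891, 0.39, 0.223]
force: [-3.1, -2.6, 0.8]
gripper_width: 0.0158
grip_force: 1.8
```

Call:
{"fn": "send_rows", "kwargs": {
  "commands": [
    {"x": 0.006,"y": 0,"z": 0.003,"turn": 0,"gripper": 0.82}
  ]
}}

```text
t: 25.2
ee_pos: [0.5632, -0.164, 0.0235]
tcp_rot: [-0.061, 0.891, 0.39, 0.222]
force: [-9.2, -6.5, 4.3]
gripper_width: 0.0156
grip_force: 5.5
```

```bash
python3 face.py 7; python3 st.py
```

```text
cam [ 0.549 -0.162  0.188] L az [89.5 76.3 76.4 76.2 76.3 76.4 76.2 76.4 77.7 79.1 80.6 82.6 76.4 76.1
 76.3 76.6 74.8] R az [-8.3 -8.5 -8.4 -8.4 -8.4 -8.5 -8.4 -8.5 -8.5 -8.4 -8.3 -8.2 -8.5 -8.4
 -8.6 -8.7 -8.9]
edge on face [ 0.5548 -0.1386] lateral(right+) -0.0232
edge on face [ 0.5873 -0.1675] lateral(right+) 0.0204
bottle [ 0.5903 -0.1314] in bay_far: x -0.0314 y -0.0029 face az 48.3
25.25 [-0.707  0.798  1.839  0.886  0.606 -0.728] [ 0.5631 -0.1641  0.0236] [-0.061  0.891  0.39   0.222] tilt 26.7 az 38.9 f [-6.2 -4.5  2.8]
[[0.596, 0.723, 0.349], [0.669, -0.688, 0.282], [0.444, 0.065, -0.894]]
```

The bottle has met the board with 29–31 mm to the axis and 3 mm off centre. I'll nudge it once more, then back off and rise.

Call:
{"fn": "send_rows", "kwargs": {
  "commands": [
    {"x": 0.005,"y": 0,"z": 0.0025,"turn": 0,"gripper": 0.82},
    {"x": -0.01,"y": 0,"z": -0.005,"turn": 0,"gripper": 0.82},
    {"x": -0.02,"y": 0,"z": -0.01,"turn": 0,"gripper": 0.82},
    {"x": -0.05,"y": 0,"z": -0.025,"turn": 0,"gripper": 0.82},
    {"x": -0.06,"y": 0,"z": -0.03,"turn": 0,"gripper": 0.82}
  ]
}}

```text
t: 25.75
ee_pos: [0.5321, -0.1958, 0.0237]
tcp_rot: [-0.062, 0.891, 0.391, 0.223]
force: [-1.1, 0.5, 0.4]
gripper_width: 0.0164
grip_force: 0.0
```

Call:
{"fn": "send_rows", "kwargs": {
  "commands": [
    {"x": -0.06,"y": 0,"z": -0.03,"turn": 0,"gripper": 0.82},
    {"x": -0.03,"y": 0,"z": -0.1,"turn": 0,"gripper": 0.82},
    {"x": 0,"y": 0,"z": -0.14,"turn": 0,"gripper": 0.82},
    {"x": 0,"y": 0,"z": -0.14,"turn": 0,"gripper": 0.82},
    {"x": 0,"y": 0,"z": -0.14,"turn": 0,"gripper": 0.82}
  ]
}}

```text
t: 26.25
ee_pos: [0.4574, -0.261, 0.1601]
tcp_rot: [-0.063, 0.891, 0.39, 0.223]
force: [0.7, -0.6, 0.0]
gripper_width: 0.0157
grip_force: 0.0
```

Call:
{"fn": "send_rows", "kwargs": {
  "commands": [
    {"x": 0,"y": 0,"z": -0.14,"turn": 0,"gripper": 0.82},
    {"x": 0,"y": 0,"z": -0.14,"turn": 0,"gripper": 0.82},
    {"x": 0,"y": 0,"z": -0.14,"turn": 0,"gripper": 0.82},
    {"x": 0,"y": 0,"z": 0,"turn": 0,"gripper": 0.82},
    {"x": 0,"y": 0,"z": 0,"turn": 0,"gripper": 0.82}
  ]
}}

```text
t: 26.75
ee_pos: [0.4141, -0.297, 0.2721]
tcp_rot: [-0.061, 0.891, 0.39, 0.223]
force: [-0.7, 0.2, -0.5]
gripper_width: 0.0159
grip_force: 0.0
```

```bash
python3 st.py
python3 - <<'E'
from h import *
d=wgrab('w10'); dd=np.array([.683,.73]); ee=np.array([-.73,.683]); bf=np.array([.6097,-.1065]); bn=np.array([.5425,-.0437])
f=d['frame']; h=cv2.cvtColor(f,cv2.COLOR_RGB2HSV)
m=cv2.inRange(h,np.array([165,60,60]),np.array([179,255,255]))|cv2.inRange(h,np.array([0,150,90]),np.array([6,255,255]))
n,l,s,c=cv2.connectedComponentsWithStats(m); pc=proj(d,[*(bf-.03*dd),.262]); print('cap pred',pc)
for i in range(1,n):
    if s[i,4]>60: X=ray(d,*c[i],.257)[:2]; print('red',c[i].round(),s[i,4],((X-bf)@dd).round(4),((X-bf)@ee).round(4))
pm=proj(d,[*(bn-.029*dd),.168]); print('knob pred',pm)
m=((f.min(2)>140)*255).astype(np.uint8); n,l,s,c=cv2.connectedComponentsWithStats(m)
for i in range(1,n):
    if 5<s[i,4]<200 and np.hypot(*(c[i]-pm))<25: X=ray(d,*c[i],.166)[:2]; print('white',c[i].round(),s[i,4],((X-bn)@dd).round(4),((X-bn)@ee).round(4))
# bystander change: scene frames before/after
A=load('scene0')['frame'].astype(int); B=grab('scene','s10')['frame'].astype(int); D=np.abs(A-B).sum(2)
for nm,(x0,y0,x1,y1) in dict(mug=(252,150,268,184),tea=(303,152,322,172),timer=(356,256,391,292),pink=(277,205,302,277),orange=(300,226,328,301)).items(): print(nm,'mean diff',D[y0:y1,x0:x1].mean().round(1))
E
```

```text
26.75 [-1.113  0.339  1.753  0.49   1.204 -0.581] [ 0.4141 -0.297   0.2721] [-0.061  0.891  0.39   0.223] tilt 26.8 az 38.9 f [-0.7  0.2 -0.5]
[[0.596, 0.722, 0.35], [0.668, -0.689, 0.283], [0.446, 0.065, -0.893]]
cap pred [334.14705149 -83.56088564]
knob pred [234.64915164  11.31680672]
white [228.   2.] 37 -0.0162 0.0078
white [248.   1.] 10 -0.0136 -0.0127
white [222.  13.] 65 -0.0302 0.0129
white [216.  25.] 26 -0.0446 0.0186
mug mean diff 21.0
tea mean diff 245.3
timer mean diff 22.0
pink mean diff 31.7
orange mean diff 29.7
```

Call:
{"fn": "send_rows", "kwargs": {
  "commands": [
    {"x": 0,"y": -0.03,"z": -0.14,"turn": 0,"gripper": 0.82},
    {"x": 0,"y": -0.03,"z": -0.14,"turn": 0,"gripper": 0.82},
    {"x": 0.02,"y": -0.03,"z": -0.14,"turn": 0,"gripper": 0.82},
    {"x": 0.08,"y": 0,"z": -0.12,"turn": 0,"gripper": 0.82},
    {"x": 0.08,"y": 0,"z": -0.12,"turn": 0,"gripper": 0.82}
  ]
}}

```text
t: 27.35
ee_pos: [0.3576, -0.2975, 0.4704]
tcp_rot: [-0.064, 0.891, 0.389, 0.223]
force: [0.2, -0.3, 0.4]
gripper_width: 0.0156
grip_force: 0.0
```

Call:
{"fn": "send_rows", "kwargs": {
  "commands": [
    {"x": 0.1,"y": 0,"z": -0.1,"turn": 0,"gripper": 0.82},
    {"x": 0.1,"y": 0,"z": -0.1,"turn": 0,"gripper": 0.82},
    {"x": 0,"y": 0,"z": 0,"turn": 0,"gripper": 0.82},
    {"x": 0,"y": 0,"z": 0,"turn": 0,"gripper": 0.82}
  ]
}}

```text
t: 27.75
ee_pos: [0.373, -0.2749, 0.5499]
tcp_rot: [-0.062, 0.891, 0.391, 0.223]
force: [0.1, 0.3, -0.6]
gripper_width: 0.0152
grip_force: 0.0
```

```bash
python3 st.py
python3 - <<'E'
from h import *
d=wgrab('w11'); dd=np.array([.683,.73]); ee=np.array([-.73,.683]); bf=np.array([.6097,-.1065]); bn=np.array([.5425,-.0437])
f=d['frame']; h=cv2.cvtColor(f,cv2.COLOR_RGB2HSV)
m=cv2.inRange(h,np.array([160,60,60]),np.array([179,255,255]))|cv2.inRange(h,np.array([0,150,90]),np.array([6,255,255]))
pc=proj(d,[*(bf-.03*dd),.267]); print('cap pred',pc); n,l,s,c=cv2.connectedComponentsWithStats(m)
for i in range(1,n):
    if s[i,4]>60: X=ray(d,*c[i],.26)[:2]; print('red',c[i].round(),s[i].tolist(),((X-bf)@dd).round(4),((X-bf)@ee).round(4))
pm=proj(d,[*(bn-.029*dd),.168]); print('knob pred',pm)
m=((f.min(2)>140)*255).astype(np.uint8); n,l,s,c=cv2.connectedComponentsWithStats(m)
for i in range(1,n):
    if 5<s[i,4]<400 and np.hypot(*(c[i]-pm))<30: X=ray(d,*c[i],.167)[:2]; print('white',c[i].round(),s[i,4],((X-bn)@dd).round(4),((X-bn)@ee).round(4))
u,v=pm.astype(int)
for y in range(max(v-24,0),v+26,4): print(y,' '.join('%02x%02x%02x'%tuple(f[y,x]) for x in range(u-28,u+30,4)))
E
```

```text
27.75 [-1.175  0.052  1.355  0.465  1.847 -0.326] [ 0.373  -0.2749  0.5499] [-0.062  0.891  0.391  0.223] tilt 26.8 az 39.3 f [ 0.1  0.3 -0.6]
[[0.596, 0.724, 0.348], [0.668, -0.687, 0.285], [0.446, 0.063, -0.893]]
cap pred [343.5506264   97.56474453]
red [345. 112.] [336, 108, 18, 8, 62] -0.0513 -0.0022
red [307. 288.] [303, 284, 10, 8, 62] -0.3285 0.0593
knob pred [289.19390977 122.84054154]
white [280. 104.] 6 0.0111 0.0177
white [264. 110.] 20 -0.0038 0.0501
white [286. 110.] 6 -0.0011 0.0073
white [283. 115.] 21 -0.0119 0.013
white [273. 120.] 46 -0.0233 0.0322
white [294. 118.] 6 -0.018 -0.0101
white [302. 122.] 18 -0.0252 -0.0255
white [290. 125.] 29 -0.0339 -0.0011
98 60635d 646661 9ab1aa 9fbac0 9ca69c b3a397 b4a596 b6a496 bba38e c6a98b d4b18c dab28c dfba93 d7ae86 c4a589
102 60635d 62645f 857a6d a0aba1 63645f b19c89 b59f8d b3a091 b7a38f c2a68a c9aa8d dfb98f ddb78f d7b28d d5b291
106 b09680 b39e8e b59d87 ae9a8a af967e b89d84 b69c83 ae9682 b39b85 bca28a bfa387 e2be95 d0a984 dfbd98 d3af8d
110 ac9a8d af9d8d b09a88 b39781 b1947c b8a08c b4a191 b09984 a9927e c1a78f baa18b ddc0a0 d9b0
[... 297 characters left out ...]
563d 795d49 b49e8d cfac8e d0aa88 cba989 dfba94
126 af947e a7917c 86654f 86654e 86654f 6c4b35 73543e ecf2f5 9e907a 705039 7e614f a2846d a68365 a88263 b08a69
130 a9907b a9917a 77543e 79553f 77543d 6a4a33 6d4e38 73543e 73553d 6e4f37 694833 815c43 835e44 835e44 835e43
134 ac9481 a89484 4f3c2f 4f3b2d 4f3b2d 6d4b35 6f5037 70513a 75553d 6e4d36 604230 503c2d 503d2d 503b2d 523d2f
138 b09681 aa8f79 795843 71523d 4f3c2e 563e2f 6c4b35 735038 714d36 684632 553f30 503d2e 7c5a44 5d4434 523e2e
142 ad9076 ac917d 795943 6f523c 856e55 644f3d 523c2e 583f2f 563f2e 644a36 6f5744 7d644b 7c5b44 785d47 7a6149
146 b49983 ab917b 7a5943 6b4e3a edd09b 533d2e 48372b 523d2e 4e3a2c 4c392b 5e4332 f0d49e 7c5b45 e0ba8b d9b588
```

```bash
python3 -c "
from h import *
print(manip.close_job())"
```

```text
the job is handed in; nothing more can be done
None
```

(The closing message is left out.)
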